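# Strip the pegboard's hook plates into the red tray

### The arm

A 7-joint arm with a two-finger parallel gripper is mounted at the origin on the work surface. World frame = base frame: x ahead of the robot, y to its left, z up, the work surface at z = 0. Lengths are in mm, angles in rad, forces in N, time in s.
With the tool pointing down it reaches from about 400 to 850 mm from the base axis. Payload 6.9 kg.
Tool frame: the origin (TCP) lies midway between the tips of the shut fingers; the grasp point (between the pads) lies 19 mm behind it; z points along the fingers, y is the direction in which the jaws open and shut (so a half turn about z gives the same grasp; the last joint's range is limited). The gripper opens to 85 mm and grips with 20 to 120 N. Pads are 22 mm wide; open, the fingers measure 114 mm over their backs; the gripper's body (76 mm by 85 mm) begins 54 mm behind the grasp point. The pads swing forward as they close: fully open they stand 13 mm farther back than shut.
Start: joints at [-1.222, 0.507, -0.238, 1.5, 0.126, 1.149, -0.155], TCP at [150.89, 606.501, 231.275] pointing down, gripper open.
Joint ranges: [-3.08, 3.08], [-0.24, 2.05], [-1.43, 1.35], [0, 2.5], [-1.52, 4.66], [0.17, 1.96], [-2.89, 2.89]. Speed limits (rad/s): [2.39, 2.39, 3.14, 3.14, 3.14, 3.14, 3.14].

### API

Orientations are given as a unit quaternion [w, x, y, z].
In Python, from station import read_state, cams, env, models gives the robot as it stands.
- The arm moves only by the tool play_rows, never from a script. Its argument "targets" is text: rows parted by semicolons, each of 7 numbers parted by spaces: the turn, a rotation vector about the world's x, y, z in degrees, then the shift along the world's x, y, z in m, then the gripper command: -1 is fully open, 1 is shut, values between are in proportion. In form: wx wy wz x y z hand; .... A call has 1 to 10 rows; each row shifts and turns the commanded pose from where the row before left it; what a row does not reach is not made up. A row lasts 1/8 s, in which the tool goes at most 62.5 mm and 10.7 degrees, less where a joint would pass 70% of its speed; a pose out of reach is approached as far as the arm can. A call is refused whole if a number of a shift passes 0.0625 or a number of a turn 10.7, either way. A call with a gripper value outside its range is refused whole. The fingers move at their own pace and stop on an object; "grip_force" is the grip in N (left out, the last holds). Time passes only in rows, so rows that do not move let the fingers close. It gives the time, the measured TCP pose, the force and the opening at its end, in the units of the state.
- read_state(): the state, without advancing time (a new reading comes with each control period).
- cams.read_camera(name): name is "side" or "top"; returns the picture (400x640x3 uint8, red, green, blue); there is no depth.
- cams.camera_params(name): a dict with "mtx" (3x3 intrinsics, pixels), "rvec" (rotation vector, rad) and "tvec" (3), from world to camera coordinates, as OpenCV has them. Camera axes: x right, y down, z forward; pixel columns grow to the right and rows downward; lengths in mm; the calibration is good to about 2 mm. A picture is of the moment at which its call begins. camera_params takes no time and is no camera call.
- env.job_done(): hands the job in, once; it reports no verdict.
Trained networks look in the newest picture that a camera, given by its name, has taken for a name from the list of things; names that differ only in an ending like _2 or _b are one class to them, and where a whole thing is asked for, a point or a joint stands for the part that bears it (a point fixed in the world has none). Each returns a list of dicts, best first, with "p" (0 to 1); they miss things now and then, are a little off and sometimes report something else, mostly with a low value. They report only what shows in the picture. A call takes as long as a camera call. They do not tell look-alikes from the thing itself.
- models.boxes_of(camera, query): "rect" ([centre column, centre row, width, height] in pixels, round what is visible of it).
- models.mark_of(camera, query): "uv" ([column, row] in pixels: a listed point, or the origin of a listed thing).
The state is a dict: "t": time; "joints": joint angles; "qd": joint speeds; "tau": joint torques, N m; "tcp_pos": TCP position; "orientation": TCP orientation; "contact_force": force on the tool from outside, world axes, zero at the start; "torque": the same for the moment, N m; "gripper_width": opening from 0.0 (shut) to 1.0 (fully open).
Only numpy, scipy, OpenCV 4.12 (cv2) and the standard library are available. Lean on these libraries where they do the work, as an engineer would, in place of code of your own. Each camera call takes 0.05 s, during which the arm holds its last target.

### The job

Take every hook plate off the pegboard that lies on the ledge: with the screw key (never with the fingers) turn each plate's captive screw anticlockwise to its stop where it is not released already, then lift the plates off and lay them flat inside the red tray. Once all are in, lift the loaded tray clear of the ledge and carry it level to the cork mat, setting it down in the middle of the mat. Leave the screw key standing upright on its round black mat, and do not disturb the jars and the bowl.

Things in the scene. Friction and masses are not known exactly. Their poses are not given: they have to be found in the camera images.
- board: white perforated pegboard panel, 235 (x) x 225 (y) x 12 mm, lying flat and fixed on the granite ledge; origin: centre of its underside; carries four mounts in a 2 x 2 pattern, 115 mm apart along its x, 110 mm along its y
- key: screw key standing upright: square blue handle 24 x 24 mm (top 130 mm above the foot, yellow band near the top) over a steel socket, a disc of 48 mm diameter (15 to 27 mm above the foot) with four square prongs, 10 x 10 mm and 15 mm long, below it, leaving a cross-shaped slot 14 mm wide along the key's x and y; origin: centre of the foot (prong ends), axes square to the handle's faces; 0.2 kg
- key_mat: round black rubber mat, 70 mm diameter, 3 mm thick, fixed: the key's place; origin: centre of its underside
- tray: loose red plastic tray 260 (x) x 190 (y) mm, rim 36 mm high, walls and floor 5 mm, with a centre grip wall 12 mm thick (along x), 180 mm long (along y), its top 96 mm above the underside, its upper part clad in black rubber, that splits the tray into two halves; origin: centre of its underside; 0.45 kg
- cork_mat: cork mat 290 (x) x 220 (y) x 4 mm, fixed on the ledge; origin: centre of its underside
- jar_1: glass jar with steel lid, 72 mm diameter, 110 mm tall, bystander; origin: centre of its underside
- jar_2: amber glass jar with wooden lid, 72 mm diameter, 130 mm tall, bystander; origin: centre of its underside
- bowl: blue ceramic bowl, 100 mm diameter, 50 mm tall, bystander; origin: centre of its underside
- plate_1: dark steel hook plate 96 (x) x 64 (y) x 5 mm, 0.09 kg, or absent; origin: centre of its underside. Centred 18 mm to +x is a slot 48 mm long (x) and 20 mm wide (y) around a screw's stem. At 32 mm to -x stands the hook's upright tab, 24 (x) x 10 (y) mm, from 5 to 55 mm above the underside, with a small curl towards -x: grip the tab across y
- plate_2: dark steel hook plate 96 (x) x 64 (y) x 5 mm, 0.09 kg, or absent; origin: centre of its underside. Centred 18 mm to +x is a slot 48 mm long (x) and 20 mm wide (y) around a screw's stem. At 32 mm to -x stands the hook's upright tab, 24 (x) x 10 (y) mm, from 5 to 55 mm above the underside, with a small curl towards -x: grip the tab across y
- plate_3: dark steel hook plate 96 (x) x 64 (y) x 5 mm, 0.09 kg, or absent; origin: centre of its underside. Centred 18 mm to +x is a slot 48 mm long (x) and 20 mm wide (y) around a screw's stem. At 32 mm to -x stands the hook's upright tab, 24 (x) x 10 (y) mm, from 5 to 55 mm above the underside, with a small curl towards -x: grip the tab across y
- plate_4: dark steel hook plate 96 (x) x 64 (y) x 5 mm, 0.09 kg, or absent; origin: centre of its underside. Centred 18 mm to +x is a slot 48 mm long (x) and 20 mm wide (y) around a screw's stem. At 32 mm to -x stands the hook's upright tab, 24 (x) x 10 (y) mm, from 5 to 55 mm above the underside, with a small curl towards -x: grip the tab across y
- screw_a (a joint): captive brass screw of mount a, upright axis: 0 = tight, 1.2 = fully released (stop), growing anticlockwise from above. Head: a bar 40 x 8 mm, 14 mm high, 7 to 21 mm above the board's top (2 mm over the plate). At value q the bar stands (q - 1.2) rad about z from the mount's x; at 1.2 it lies along it and passes the plate's slot. Friction 0.06 N m
- screw_a_top (a point): point on the axis of screw a at the top of its head, 33 mm above the ledge (it does not turn with the screw)
- mount_a: mount a on the board: a grey 5 mm high rim around a 102 (x) x 70 (y) mm bed that holds one hook plate, its axes along the plate's; origin: centre of the bed, on the board's top; the screw's axis is 18 mm to +x
- screw_b (a joint): captive brass screw of mount b, upright axis: 0 = tight, 1.2 = fully released (stop), growing anticlockwise from above. Head: a bar 40 x 8 mm, 14 mm high, 7 to 21 mm above the board's top (2 mm over the plate). At value q the bar stands (q - 1.2) rad about z from the mount's x; at 1.2 it lies along it and passes the plate's slot. Friction 0.06 N m
- screw_b_top (a point): point on the axis of screw b at the top of its head, 33 mm above the ledge (it does not turn with the screw)
- mount_b: mount b on the board: a grey 5 mm high rim around a 102 (x) x 70 (y) mm bed that holds one hook plate, its axes along the plate's; origin: centre of the bed, on the board's top; the screw's axis is 18 mm to +x
- screw_c (a joint): captive brass screw of mount c, upright axis: 0 = tight, 1.2 = fully released (stop), growing anticlockwise from above. Head: a bar 40 x 8 mm, 14 mm high, 7 to 21 mm above the board's top (2 mm over the plate). At value q the bar stands (q - 1.2) rad about z from the mount's x; at 1.2 it lies along it and passes the plate's slot. Friction 0.06 N m
- screw_c_top (a point): point on the axis of screw c at the top of its head, 33 mm above the ledge (it does not turn with the screw)
- mount_c: mount c on the board: a grey 5 mm high rim around a 102 (x) x 70 (y) mm bed that holds one hook plate, its axes along the plate's; origin: centre of the bed, on the board's top; the screw's axis is 18 mm to +x
- screw_d (a joint): captive brass screw of mount d, upright axis: 0 = tight, 1.2 = fully released (stop), growing anticlockwise from above. Head: a bar 40 x 8 mm, 14 mm high, 7 to 21 mm above the board's top (2 mm over the plate). At value q the bar stands (q - 1.2) rad about z from the mount's x; at 1.2 it lies along it and passes the plate's slot. Friction 0.06 N m
- screw_d_top (a point): point on the axis of screw d at the top of its head, 33 mm above the ledge (it does not turn with the screw)
- mount_d: mount d on the board: a grey 5 mm high rim around a 102 (x) x 70 (y) mm bed that holds one hook plate, its axes along the plate's; origin: centre of the bed, on the board's top; the screw's axis is 18 mm to +x
Things that resemble listed ones, but are neither listed nor needed, are in the scene too. Leave any pink or turquoise look-alike of the plate_2 alone.

How it is judged (in metres and radians):
On the way, in this order (a step that is already met when the one before it is completed fails the run):
1. every hook plate lies flat inside the tray, the tray not yet on the cork mat (x of plate_1 in the frame of tray between -0.125 and 0.125 m and y of plate_1 in the frame of tray between -0.09 and 0.09 m and z of each of plate_1, plate_2, plate_3, plate_4 in the frame of tray below 0.02 m and angle between each of plate_1, plate_2, plate_3, plate_4's own z axis and vertical below 0.2 rad and x of plate_2 in the frame of tray between -0.125 and 0.125 m and y of plate_2 in the frame of tray between -0.09 and 0.09 m and x of plate_3 in the frame of tray between -0.125 and 0.125 m and y of plate_3 in the frame of tray between -0.09 and 0.09 m and x of plate_4 in the frame of tray between -0.125 and 0.125 m and y of plate_4 in the frame of tray between -0.09 and 0.09 m and horizontal distance between tray and cork_mat above 0.2 m), for 0.2 s.
2. the loaded tray is lifted clear of the ledge, level (x of plate_1 in the frame of tray between -0.125 and 0.125 m and y of plate_1 in the frame of tray between -0.09 and 0.09 m and z of each of plate_1, plate_2, plate_3, plate_4 in the frame of tray below 0.02 m and angle between each of plate_1, plate_2, plate_3, plate_4, tray's own z axis and vertical below 0.2 rad and x of plate_2 in the frame of tray between -0.125 and 0.125 m and y of plate_2 in the frame of tray between -0.09 and 0.09 m and x of plate_3 in the frame of tray between -0.125 and 0.125 m and y of plate_3 in the frame of tray between -0.09 and 0.09 m and x of plate_4 in the frame of tray between -0.125 and 0.125 m and y of plate_4 in the frame of tray between -0.09 and 0.09 m and height (world z) of tray above 0.015 m), for 0.2 s.
At the end, for the whole second after the job is handed in: Every hook plate present lies flat (within 11 degrees) inside the tray; the tray rests flat on the cork mat, centres within 45 mm; the key stands upright on the black mat, centres within 30 mm; all at rest (x of plate_1 in the frame of tray between -0.125 and 0.125 m and y of plate_1 in the frame of tray between -0.09 and 0.09 m and z of each of plate_1, plate_2, plate_3, plate_4 in the frame of tray below 0.02 m and angle between each of plate_1, plate_2, plate_3, plate_4's own z axis and vertical below 0.2 rad and x of plate_2 in the frame of tray between -0.125 and 0.125 m and y of plate_2 in the frame of tray between -0.09 and 0.09 m and x of plate_3 in the frame of tray between -0.125 and 0.125 m and y of plate_3 in the frame of tray between -0.09 and 0.09 m and x of plate_4 in the frame of tray between -0.125 and 0.125 m and y of plate_4 in the frame of tray between -0.09 and 0.09 m and horizontal distance between tray and cork_mat below 0.045 m and height (world z) of each of tray, key below 0.009 m and angle between tray's own z axis and vertical below 0.05 rad and linear speed of each of tray, key below 0.02 m/s and horizontal distance between key and key_mat below 0.03 m and angle between key's own z axis and vertical below 0.1 rad); the robot touches nothing.
It fails at once if the tray is tipped more than 17 degrees (angle between tray's own z axis and vertical above 0.3 rad).
It fails at once if the fingers press on a screw instead of the key (contact force between the fingers and screw_a above 2 N or contact force between the fingers and screw_b above 2 N or contact force between the fingers and screw_c above 2 N or contact force between the fingers and screw_d above 2 N).
It fails at once if a jar or the bowl is moved more than 3 cm (distance of any of jar_1, jar_2, bowl from where it was at the start of the episode above 0.03 m).
Of plate_1, plate_2, plate_3, plate_4 only 2 to 4 are there at a start; the rules pass over those that are not, and their reading is None.
At some moment in a run one of tray may be knocked a few centimetres aside while the robot is not near it.
It also fails if it takes over 210 s, if anything falls off the work surface, if the arm or the gripper's body presses on something with over 40 N, if the wrist force passes 120 N, or if a joint passes its speed limit or range.

## Working session

There is one attempt and no reset: what is moved stays moved. The work goes in short steps, Python scripts to look and compute and a tool call to move; the robot and the scene stay as the last step left them, time stands still between calls to the robot, and variables do not carry over. Pictures are saved under pics/ and viewed, and the job is handed in when it is done.

Besides the shell and the picture viewer there is one more tool, called after "Request:" as name(argument=value, ...), one argument or row to a line, values as JSON. play_rows: Moves the arm, as the interface text tells. Its arguments: {"type":"object","properties":{"targets":{"type":"string"},"grip_force":{"type":"number"}},"required":["targets"]}

```bash
ls; mkdir -p pics; python3 - <<'E'
from station import read_state, cams, env, models
import cv2,json
print(read_state())
for c in ("side","top"):
    im=cams.read_camera(c); cv2.imwrite(f"pics/{c}0.png",im[:,:,::-1]); print(c,cams.camera_params(c))
E
```

```text
pics
{'t': 0.0, 'joints': array([-1.22149718,  0.50835085, -0.23751166,  1.50112694,  0.1256795 ,
        1.14892806, -0.15480216]), 'qd': array([ 0.00129727, -0.00212903, -0.00120489,  0.00057602, -0.00181774,
       -0.00141589, -0.00028856]), 'tau': array([-2.69970378e-04, -6.20587993e+01, -2.18638055e+00, -2.49658191e+01,
        1.28766263e-02,  1.14133355e-02,  4.73767159e-06]), 'tcp_pos': array([150.823908  , 606.00183072, 230.4231816 ]), 'orientation': array([-9.91699674e-05,  1.21600537e-01,  9.92578700e-01, -9.07984613e-04]), 'contact_force': array([-0.40363964,  0.44378175,  0.19164744]), 'torque': array([ 0.03367201,  0.02838484, -0.01190862]), 'gripper_width': 0.9996230926846387}
side {'mtx': array([[385.49016921,   0.        , 319.80455271],
       [  0.        , 385.49016921, 197.71622046],
       [  0.        ,   0.        ,   1.        ]]), 'rvec': array([ 2.18962887, -0.79469435,  0.33467554]), 'tvec': array([-485.98907347,  296.73958969,  731.51960483])}
top {'mtx': array([[507.13020303,   0.        , 313.75992021],
       [  0.        , 507.13020303, 202.93651137],
       [  0.        ,   0.        ,   1.        ]]), 'rvec': array([ 2.2078831 , -2.14833826,  0.12694624]), 'tvec': array([ -16.25565379,  587.13719057, 1199.44317341])}
```

View pics/side0.png

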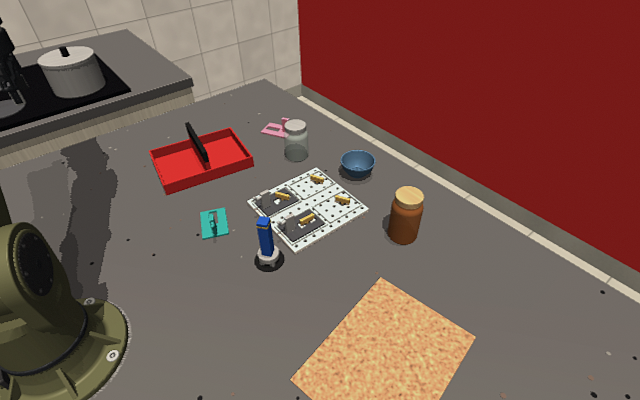

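View pics/top0.png

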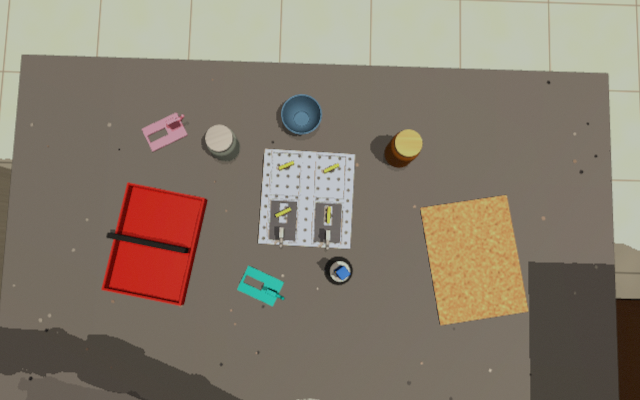

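The side view shows the tray (200,160), key (265,245), board (307,210), cork mat (385,350) and jars and bowl. The top view shows two dark plates, at (283,220) and (328,222). The look-alikes are pink at (165,132) and turquoise at (260,286). Next I'll measure.

```bash
cat > h.py <<'E'
from station import read_state, cams, env, models
import cv2,numpy as np
def P(c):
    p=cams.camera_params(c); return p['mtx'],cv2.Rodrigues(p['rvec'])[0],p['tvec']
def proj(c,X):
    K,R,t=P(c); x=(R@np.atleast_2d(X).T).T+t; x=(K@x.T).T; return x[:,:2]/x[:,2:]
def back(c,uv,z):
    K,R,t=P(c); d=R.T@np.linalg.inv(K)@np.array([uv[0],uv[1],1.]); o=-R.T@t
    return (o+d*(z-o[2])/d[2])
def tri(uv1,uv2):
    A=[];
    for c,uv in(("side",uv1),("top",uv2)):
        K,R,t=P(c);M=K@np.c_[R,t];A+= [uv[0]*M[2]-M[0],uv[1]*M[2]-M[1]]
    X=np.linalg.svd(np.array(A))[2][-1];return X[:3]/X[3]
def crop(c,im,x0,y0,x1,y1,s,name):
    o=cv2.resize(im[y0:y1,x0:x1],None,fx=s,fy=s,interpolation=cv2.INTER_CUBIC); cv2.imwrite(name,o[:,:,::-1])
E
python3 - <<'E'
from h import *
np.set_printoptions(precision=1,suppress=True)
print(proj("top",[[0,0,0],[500,0,0],[500,300,0]]))
Z=dict(tray=0,key=3,key_mat=0,cork_mat=0,board=0,jar_1=0,jar_2=0,bowl=0,plate_1=12,mount_a=12,screw_a_top=33)
Z={**Z}
for q,z in Z.items():
    for c in("top","side"):
        r=models.mark_of(c,q)
        print(q,c,[(np.round(a['p'],2),np.array(a['uv']),back(c,a['uv'],z)[:2]) for a in r[:6] if a['p']>.2])
im=cv2.imread("pics/top0.png")[:,:,::-1]
crop("top",im,230,140,370,300,5,"pics/topc.png"); print()
im=cv2.imread("pics/side0.png")[:,:,::-1]
crop("side",im,190,160,380,280,4,"pics/sidec.png")
E
```

```text
[[306.9 451.2]
 [312.5 239.4]
 [190.3 236.1]]
tray top [(np.float64(0.64), array([152.9, 239.9]), array([488.2, 390.8]))]
tray side [(np.float64(0.8), array([203.5, 163.5]), array([481.3, 375. ]))]
key top [(np.float64(0.67), array([339.9, 270.3]), array([426.3, -68.9])), (np.float64(0.23), array([331.8, 169.4]), array([675.3, -43.4]))]
key side [(np.float64(0.69), array([269.7, 259. ]), array([427. , -64.3])), (np.float64(0.53), array([275.1, 197.6]), array([557.4, 102.6])), (np.float64(0.24), array([300.7, 225.5]), array([546.8, -25.7]))]
key_mat top [(np.float64(0.51), array([338.1, 270.2]), array([426.4, -64.7])), (np.float64(0.38), array([285.9, 218.6]), array([549.5,  67.1]))]
key_mat side [(np.float64(0.56), array([267.7, 259.2]), array([424.3, -59.6]))]
cork_mat top [(np.float64(0.88), array([471.8, 257.2]), array([ 466.7, -394.3])), (np.float64(0.32), array([302.7, 117.7]), array([805.5,  32.9]))]
cork_mat side [(np.float64(0.8), array([386.7, 359.1]), array([ 461.9, -399.1]))]
board top [(np.float64(0.97), array([308. , 200.8]), array([595.2,  13.8]))]
board side [(np.float
[... 1629 characters left out ...]
at64(0.61), array([281.5, 218.4]), array([548.9,  77.4])), (np.float64(0.5), array([331. , 176.1]), array([656.9, -41.3])), (np.float64(0.49), array([284.7, 173.7]), array([659.6,  73.2]))]
mount_a side [(np.float64(0.92), array([338.2, 207.5]), array([655.7, -44.6])), (np.float64(0.77), array([299.1, 224.4]), array([541.2, -27.3])), (np.float64(0.72), array([313. , 185.4]), array([661.5,  67.3])), (np.float64(0.56), array([275. , 200.8]), array([544.9,  83.5]))]
screw_a_top top [(np.float64(0.87), array([282.4, 167.1]), array([672.3,  78.4])), (np.float64(0.47), array([341.9, 273.5]), array([419.8, -71.7]))]
screw_a_top side [(np.float64(0.55), array([316.1, 177.3]), array([674.5,  69. ]))]
```

```bash
ls pics
```

```text
side0.png
sidec.png
top0.png
topc.png
```

View pics/topc.png

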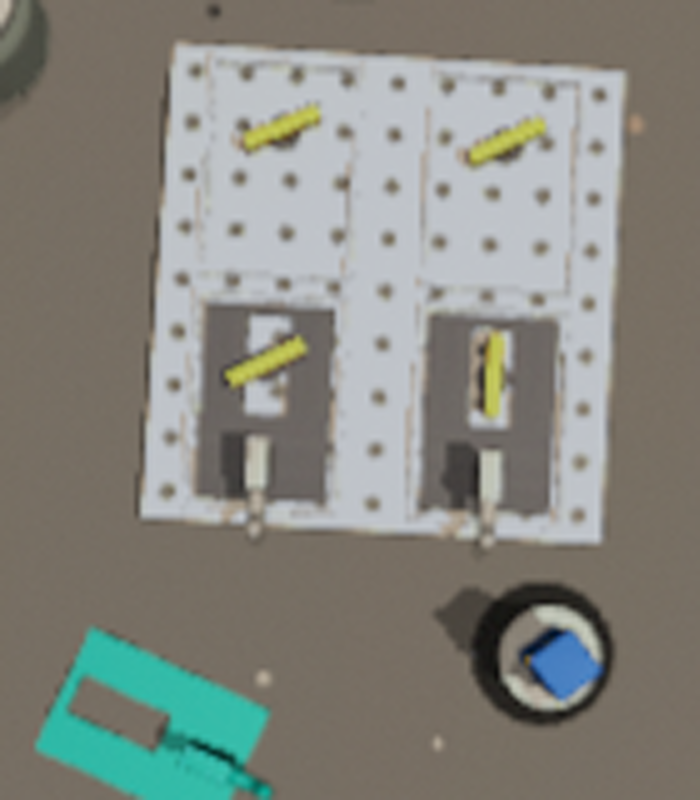

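View pics/sidec.png

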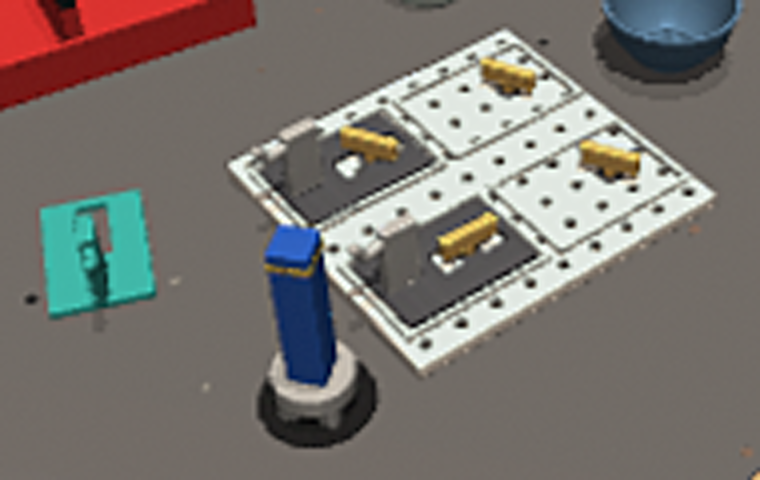

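Only two plates are present. The near-left one at (283,220) has a tight screw; the near-right one at (328,222) is already released, with its bar along x. I'll fit the poses from colour masks.

```bash
cat > fit.py <<'E'
from h import *
from scipy.optimize import minimize
def box(x,y,th,sx,sy,z0,z1,ox=0,oy=0):
    c,s=np.cos(th),np.sin(th);o=[]
    for dx in(-sx/2,sx/2):
        for dy in(-sy/2,sy/2):
            X,Y=dx+ox,dy+oy
            for z in(z0,z1):o.append([x+c*X-s*Y,y+s*X+c*Y,z])
    return np.array(o)
S=4
def sil(c,boxes):
    m=np.zeros((400*S,640*S),np.uint8)
    for b in boxes:
        p=(proj(c,b)+.5)*S
        cv2.fillConvexPoly(m,cv2.convexHull(np.round(p).astype(np.int32)),1)
    return m.astype(bool)
def fit(x0,masks,mk,step=(10,10,.15)):
    ms={c:cv2.resize(m.astype(np.uint8),None,fx=S,fy=S,interpolation=cv2.INTER_NEAREST).astype(bool) for c,m in masks.items()}
    def f(v):
        t=0
        for c,m in ms.items():
            s=sil(c,mk(*v));t-= (s&m).sum()/max(1,(s|m).sum())
        return t/len(ms)
    x0=np.array(x0,float)
    for k in range(3):
        sim=np.vstack([x0]+[x0+np.eye(3)[i]*step[i]/(3**k) for i in range(3)])
        r=minimize(f,x0,method="Nelder-Mead",options=dict(initial_simplex=sim,xatol=.02,fatol=1e-5,maxiter=150));x0=r.x
    return r.x,-r.fun
def hsv(im):return cv2.cvtColor(im,cv2.COLOR_RGB2HSV)
def big(m,near=None):
    m=cv2.morphologyEx(m.astype(np.uint8),cv2.MORPH_CLOSE,np.ones((3,3)))
    n,l,st,ce=cv2.connectedComponentsWithStats(m)
    k=1+(np.argmax(st[1:,4]) if near is None else np.argmin(np.where(st[1:,4]>30,np.hypot(*(ce[1:]-near).T),1e9)))
    return l==k
def redm(im):
    h=hsv(im);return ((h[...,0]<6)|(h[...,0]>174))&(h[...,1]>180)&(h[...,2]>90)
def bluem(im):
    h=hsv(im);return (h[...,0]>105)&(h[...,0]<125)&(h[...,1]>150)&(h[...,2]>70)
E
cat > f1.py <<'E'
from fit import *
np.set_printoptions(precision=3,suppress=True)
T=cv2.imread("pics/top0.png")[:,:,::-1].copy();Sd=cv2.imread("pics/side0.png")[:,:,::-1].copy()
# key
mt=big(bluem(T),(342,272));ms=big(bluem(Sd),(265,235))
print(mt.sum(),ms.sum())
key=lambda x,y,th:[box(x,y,th,24,24,40,133)]
for z in ("both","top","side"):
    M={"top":mt,"side":ms}
    if z!="both":M={z:M[z]}
    print("key",z,fit([426,-67,.7],M,key))
# board corners
cor=np.array([(178,43),(625,72),(602,543),(141,517)])/5-.4+[230,140]
g=cv2.cvtColor(T,cv2.COLOR_RGB2GRAY)
w=(g>165)&(hsv(T)[...,1]<40);w=big(w)
hull=np.zeros_like(g);cs,_=cv2.findContours(w.astype(np.uint8),0,2);cv2.fillConvexPoly(hull,cv2.convexHull(max(cs,key=cv2.contourArea)),1)
g2=cv2.cvtColor(Sd,cv2.COLOR_RGB2GRAY);w=(g2>150)&(hsv(Sd)[...,1]<40);w[:150]=0;w[260:]=0;w=big(w,(307,210))
hs=np.zeros_like(g);cs,_=cv2.findContours(w.astype(np.uint8),0,2);cv2.fillConvexPoly(hs,cv2.convexHull(max(cs,key=cv2.contourArea)),1)
bd=lambda x,y,th:[box(x,y,th,235,225,0,12)]
print("board top",fit([595,12,0],{"top":hull},bd));print("side",fit([595,12,0],{"side":hs},bd))
# tray
def tr(x,y,th):return [box(x,y,th,260,190,0,36)]
def hull_of(m):
    o=np.zeros(m.shape,np.uint8);cs,_=cv2.findContours(m.astype(np.uint8),0,2);cv2.fillConvexPoly(o,cv2.convexHull(max(cs,key=cv2.contourArea)),1);return o
rt=redm(T);rt=hull_of(big(rt));rs=redm(Sd);rs[:,260:]=0;rs=hull_of(big(rs,(200,165)))
print("tray");
for M in({"top":rt},{"side":rs},{"top":rt,"side":rs}):print(fit([488,390,1.4],M,tr))
# cork
h=hsv(T);c=big((h[...,0]>8)&(h[...,0]<22)&(h[...,1]>90)&(h[...,2]>150),(471,257));c=hull_of(c)
print("cork",fit([467,-394,1.6],{"top":c},lambda x,y,th:[box(x,y,th,290,220,0,4)]),fit([467,-394,0.1],{"top":c},lambda x,y,th:[box(x,y,th,290,220,0,4)]))
E
python3 f1.py
```

```text
104 398
key both (array([423.147, -67.074,   1.023]), np.float64(0.7113077193565763))
key top (array([424.848, -66.647,   0.755]), np.float64(0.6454615981380916))
key side (array([421.898, -67.11 ,   1.075]), np.float64(0.7971516038865966))
board top (array([720.921, -51.244,  -0.289]), np.float64(0.06502992155340988))
side (array([604.021,  24.333,  -0.032]), np.float64(0.9782376620777083))
tray
(array([480.554, 379.503,   2.968]), np.float64(0.9890163270813656))
(array([479.671, 382.106,   2.964]), np.float64(0.9841985461487628))
(array([480.119, 380.228,   2.964]), np.float64(0.9822481053693408))
cork (array([ 462.94 , -397.657,    0.176]), np.float64(0.9862388244769305)) (array([ 463.139, -397.407,    0.174]), np.float64(0.9867830944130905))
```

```bash
cat > f2.py <<'E'
from fit import *
np.set_printoptions(precision=3,suppress=True)
T=cv2.imread("pics/top0.png")[:,:,::-1].copy();Sd=cv2.imread("pics/side0.png")[:,:,::-1].copy()
print(hsv(T)[262:280,334:352,:][8]); 
def bm(im):
    i=im.astype(int);return (i[...,2]-i[...,0]>50)
mt=big(bm(T),(342,272));ms=bm(Sd)
yl=(Sd[...,0].astype(int)-Sd[...,2]>60);yl[:,:255]=0;yl[:,275:]=0;yl[:210]=0;yl[:,275:]=0;yl[240:]=0
ms=big(ms|yl,(265,235));print(mt.sum(),ms.sum())
for z in(30,45):
  key=lambda x,y,th:[box(x,y,th,24,24,z,133)]
  print("key top",fit([426,-67,.7],{"top":mt},key)," side",fit([426,-67,.7],{"side":ms},key))
crop("t",cv2.cvtColor(mt.astype(np.uint8)*255,cv2.COLOR_GRAY2RGB)//2+T//2,320,250,360,290,10,"pics/k.png")
g=T.min(2)
m=np.zeros_like(g);m[140:255,250:365]=1
w=big((g>120)&(m>0),(308,200))
def hull_of(m):
    o=np.zeros(m.shape,np.uint8);cs,_=cv2.findContours(m.astype(np.uint8),0,2);cv2.fillConvexPoly(o,cv2.convexHull(max(cs,key=cv2.contourArea)),1);return o
bd=lambda x,y,th:[box(x,y,th,235,225,0,12)]
print("board top",fit([595,12,0],{"top":hull_of(w)},bd))
E
python3 f2.py
```

```text
[[112  86  65]
 [107 212  53]
 [106 163  47]
 [107 202 121]
 [107 176 164]
 [106 167 186]
 [106 164 190]
 [106 164 191]
 [106 163 192]
 [106 162 192]
 [106 161 192]
 [106 162 192]
 [106 162 190]
 [108 133 167]
 [ 70   8 182]
 [ 38  18 166]
 [ 33  25  91]
 [ 19  52  39]]
122 494
key top (array([424.672, -67.483,   0.79 ]), np.float64(0.7387661843107388))  side (array([424.986, -63.321,   0.887]), np.float64(0.9041143654114365))
key top (array([424.616, -67.527,   0.749]), np.float64(0.7695358984529949))  side (array([423.461, -67.35 ,   0.945]), np.float64(0.881077129279883))Traceback (most recent call last):
  File "f2.py", line 20, in <module>
    print("board top",fit([595,12,0],{"top":hull_of(w)},bd))
                      ~~~^^^^^^^^^^^^^^^^^^^^^^^^^^^^^^^^^^
  File "fit.py", line 27, in fit
    r=minimize(f,x0,method="Nelder-Mead",options=dict(initial_simplex=sim,xatol=.02,fatol=1e-5,maxiter=150));x0=r.x
    res = _minimize_neldermead(fun, x0, args, callback, bounds=bounds,
                               **options)
    fxcc = func(xcc)
    fx = function(np.copy(x), *(wrapper_args + args))
  File "fit.py", line 22, in f
    s=sil(c,mk(*v));t-= (s&m).sum()/max(1,(s|m).sum())
  File "fit.py", line 14, in sil
    p=(proj(c,b)+.5)*S
       ~~~~^^^^^
  File "h.py", line 6, in proj
    K,R,t=P(c); x=(R@np.atleast_2d(X).T).T+t; x=(K@x.T).T; return x[:,:2]/x[:,2:]
          ~^^^
  File "h.py", line 4, in P
    p=cams.camera_params(c); return p['mtx'],cv2.Rodrigues(p['rvec'])[0],p['tvec']
ValueError: time passes only in moves, steps and waits
```

```bash
python3 - <<'E'
from station import cams
import pickle
pickle.dump({c:cams.camera_params(c) for c in("side","top")},open("cal.pkl","wb"))
E
sed -i 's/^def P(c):/import pickle\nCAL=pickle.load(open("\.\/cal.pkl","rb"))\ndef P(c):/; s/p=cams.camera_params(c)/p=CAL[c]/' h.py
sed -i 's/^for z in(30,45)/for z in(30,)/' f2.py
python3 f2.py
cat > f3.py <<'E'
from fit import *
import sys
def overlay(im,c,objs,name,x0,y0,x1,y1,s):
    o=cv2.resize(im[y0:y1,x0:x1],None,fx=s,fy=s,interpolation=cv2.INTER_CUBIC)
    for b,col in objs:
        p=(proj(c,b)+.5-[x0,y0])*s
        for i in range(8):
            for j in range(i+1,8):
                if bin(i^j).count("1")==1:cv2.line(o,tuple(np.round(p[i]).astype(int)),tuple(np.round(p[j]).astype(int)),col,1)
    cv2.imwrite(name,o[:,:,::-1])
E
python3 - <<'E'
from f3 import *
T=cv2.imread("pics/top0.png")[:,:,::-1].copy();Sd=cv2.imread("pics/side0.png")[:,:,::-1].copy()
for th,n in((.79,'a'),):
    ob=[(box(424.8,-67,th,24,24,30,133),(255,0,255)),(box(480,380,-.175,260,190,0,36),(0,255,0))]
    overlay(T,"top",ob,"pics/ov_t.png",300,240,380,300,8)
    overlay(Sd,"side",ob,"pics/ov_s.png",225,200,305,280,7)
E
```

```text
[[112  86  65]
 [107 212  53]
 [106 163  47]
 [107 202 121]
 [107 176 164]
 [106 167 186]
 [106 164 190]
 [106 164 191]
 [106 163 192]
 [106 162 192]
 [106 161 192]
 [106 162 192]
 [106 162 190]
 [108 133 167]
 [ 70   8 182]
 [ 38  18 166]
 [ 33  25  91]
 [ 19  52  39]]
122 494
key top (array([424.672, -67.483,   0.79 ]), np.float64(0.7387661843107388))  side (array([424.986, -63.321,   0.887]), np.float64(0.9041143654114365))
board top (array([601.   ,  16.924,  -0.027]), np.float64(0.9702957277615907))
```

View pics/ov_t.png

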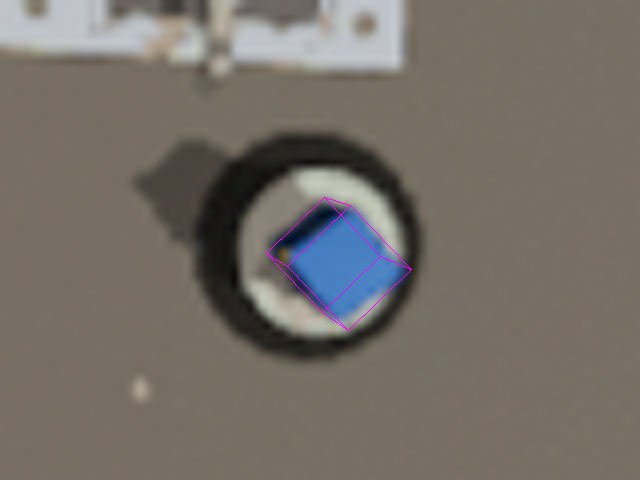

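View pics/ov_s.png

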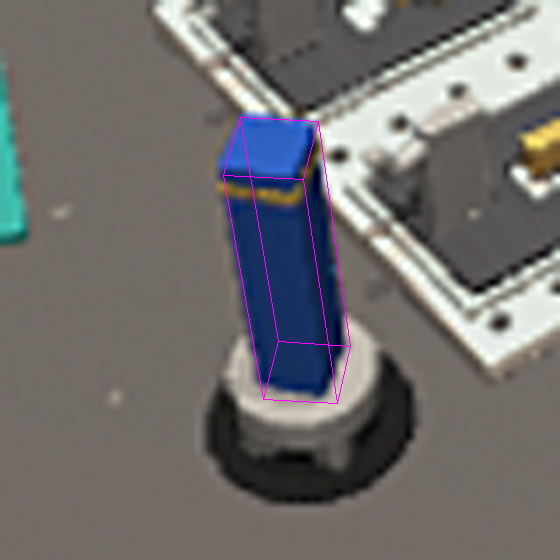

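```bash
python3 - <<'E'
from h import *
np.set_printoptions(precision=2,suppress=True)
print(back("top",(342.4,272.4),133),back("side",(262.9,220.5),133),tri((262.9,220.5),(342.4,272.4)))
t=np.array([(350,205),(395,255),(347,320),(287,262)])/8+[300,240]-.5
s=np.array([(238,118),(316,122),(303,178),(220,172)])/7+[225,200]-.5
for c,k in(("top",t),("side",s)):
    X=np.array([back(c,p,133)[:2] for p in k]);d=np.roll(X,-1,0)-X
    print(c,X.mean(0),np.hypot(*d.T),np.degrees(np.arctan2(d[:,1],d[:,0]))%90)
# mat in both: black ellipse
T=cv2.imread("pics/top0.png");S=cv2.imread("pics/side0.png")
m=(T.max(2)<45).astype(np.uint8);m[:250]=0;m[292:]=0;m[:,:322]=0;m[:,360:]=0
e=cv2.fitEllipse(cv2.convexHull(np.argwhere(m)[:,::-1].astype(np.int32)));print(e,back("top",e[0],3))
m=(S.max(2)<45).astype(np.uint8);m[:235]=0;m[280:]=0;m[:,:245]=0;m[:,290:]=0
e=cv2.fitEllipse(cv2.convexHull(np.argwhere(m)[:,::-1].astype(np.int32)));print(e,back("side",e[0],3))
E
```

```text
[425.94 -65.32 133.  ] [424.47 -66.34 133.  ] [425.61 -65.29 131.56]
top [426.7  -65.74] [18.31 22.05 22.69 23.25] [43.55 54.53 47.62 43.25]
side [424.53 -66.5 ] [23.75 23.25 24.89 22.61] [45.56 46.57 44.06 43.72]
((337.83184814453125, 270.197021484375), (26.57448387145996, 27.15168571472168), 140.7303009033203) [426.45 -63.82   3.  ]
((269.1827697753906, 259.7508239746094), (22.955381393432617, 29.343364715576172), 76.77333068847656) [424.89 -65.38   3.  ]
```

```bash
python3 - <<'E'
from f3 import *
np.set_printoptions(precision=3,suppress=True)
t=np.array([(178,43),(625,72),(602,543),(141,517)])/5-.5+[230,140]
s=np.array([(505,28),(716,193),(424,376),(228,164)])/4-.5+[190,160]
for c,k in(("top",t),("side",s)):
    X=np.array([back(c,p,12)[:2] for p in k]);d=np.roll(X,-1,0)-X
    print(c,X.mean(0),np.hypot(*d.T),np.degrees(np.arctan2(d[:,1],d[:,0])))
# screws bars: endpoints at z=33 top crop (crop 5x)
bars=dict(fl=[(243,140),(319,115)],fr=[(468,158),(545,126)],nl=[(228,378),(304,345)],nr=[(491,415),(494,333)])
for n,b in bars.items():
    X=[back("top",np.array(p)/5-.5+[230,140],33)[:2] for p in b];d=X[1]-X[0]
    print(n,(X[0]+X[1])/2,np.hypot(*d),np.degrees(np.arctan2(d[1],d[0])))
bs=dict(nl=[(341,132),(397,150)],nr=[(440,242),(496,218)])
for n,b in bs.items():
    X=[back("side",np.array(p)/4-.5+[190,160],33)[:2] for p in b];d=X[1]-X[0]
    print("side",n,(X[0]+X[1])/2,np.hypot(*d),np.degrees(np.arctan2(d[1],d[0])))
E
```

```text
top [601.285  16.782] [222.359 233.537 224.937 234.928] [-92.041 178.299  88.313  -2.33 ]
side [600.607  17.649] [225.278 236.582 230.142 233.963] [-91.668 179.966  87.702  -1.203]
fl [677.732  70.498] 38.89558657877938 -69.85358300051459
fr [673.841 -39.361] 40.78295091616394 -65.57104048359756
nl [563.44   74.071] 39.83745586018704 -64.80007830608824
nr [560.466 -35.205] 39.68928063347434 -0.7360029805246411
side nl [560.196  71.407] 42.292549718900226 -65.25059610013965
side nr [559.048 -35.766] 39.60220834567368 -8.547761321602525
```

Candidates before the first reach:

| Thing | Position (top view) | Decision |
|---|---|---|
| Key | (340,271) | Only blue square handle on the black mat; chosen |
| Dark plate | (283,220) | Real |
| Dark plate | (328,222) | Real |
| Pink look-alike | (165,132) | Rejected |
| Turquoise look-alike | (260,286) | Rejected |

The close crops above confirm these choices. I'm moving toward the key.

Request:
play_rows(
  targets="0 0 -5 0.0458 -0.03 0 0;0 0 -5 0.0458 -0.03 0 0;0 0 -5 0.0458 -0.03 0 0;0 0 -5 0.0458 -0.03 0 0;0 0 -5 0.0458 -0.03 0 0;0 0 -5 0.0458 -0.03 0 0;0 0 0 0 -0.04 0 0;0 0 0 0 -0.04 0 0;0 0 0 0 -0.04 0 0;0 0 0 0 -0.04 0 0",
  grip_force=70,
)

```text
t: 2.45
tcp_pos: [425.7, 265.2, 231.4]
orientation: [0.0, 0.374, 0.927, 0.0]
contact_force: [0.5, 0.3, -0.5]
gripper_width: 0.503
```

Request:
play_rows(
  targets="0 0 0 0 -0.04 0 0;0 0 0 0 -0.04 0 0;0 0 0 0 -0.04 0 0;0 0 0 0 -0.04 0 0;0 0 0 0 -0.04 0 0;0 0 0 0 -0.04 0 0;0 0 0 0 -0.04 0 0;0 0 0 0 -0.04 0 0;0 0 0 0 -0.012 0 0;0 0 0 0 0 0 0",
)

```text
t: 3.7
tcp_pos: [425.7, -65.7, 231.3]
orientation: [0.0, 0.375, 0.927, 0.0]
contact_force: [-0.1, 0.1, 0.8]
gripper_width: 0.499
```

Request:
play_rows(
  targets="0 0 0 0 0 -0.03 0;0 0 0 0 0 -0.03 0;0 0 0 0 0 -0.03 0;0 0 0 0 0 -0.03 0;0 0 0 0 0 -0.03 0;0 0 0 0 0 0 0",
)

```text
t: 4.45
tcp_pos: [424.6, -63.7, 79.9]
orientation: [-0.002, 0.373, 0.928, -0.0]
contact_force: [0.2, -0.6, -0.3]
gripper_width: 0.503
```

```bash
python3 - <<'E'
from h import *
print(read_state()['joints'])
a=cams.read_camera("top");b=cams.read_camera("side")
cv2.imwrite("pics/t1.png",a[:,:,::-1]);crop("side",b,190,130,390,280,4,"pics/s1.png")
E
```

```text
[ 0.01940553  0.42985652  0.10157557  2.19220847 -0.08543357  0.527217
  0.99148778]
```

View pics/s1.png

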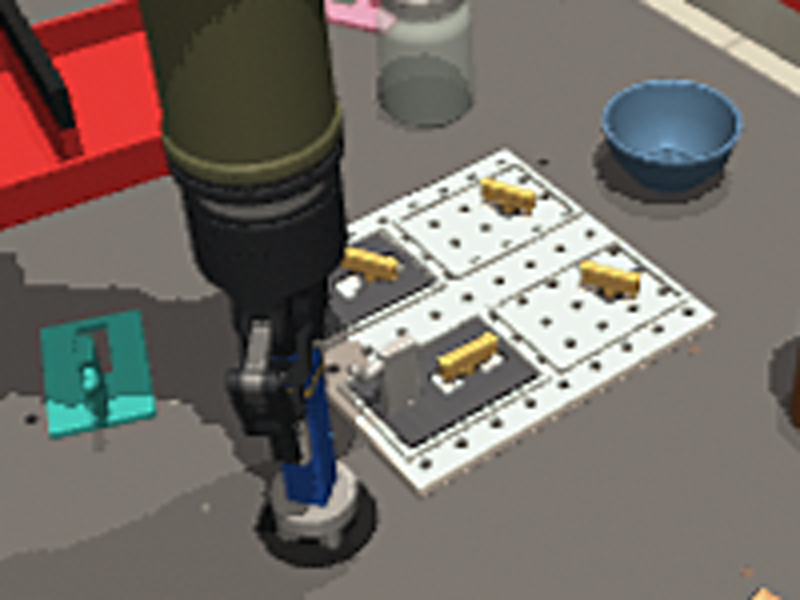

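The open jaws straddle the blue handle at about (300,430) in the crop. I'm closing and lifting.

Request:
play_rows(
  targets="0 0 0 0 0 0 1;0 0 0 0 0 0 1;0 0 0 0 0 0 1;0 0 0 0 0 0 1;0 0 0 0 0 0 1;0 0 0 0 0 0 1",
)

```text
t: 5.3
tcp_pos: [426.4, -65.3, 82.6]
orientation: [0.001, 0.374, 0.927, 0.001]
contact_force: [-0.2, 1.3, 6.8]
gripper_width: 0.283
```

Request:
play_rows(
  targets="0 0 0 0 0 0.03 1;0 0 0 0 0 0.04 1;0 0 0 0 0 0.04 1;0 0 0 0 0 0 1;0 0 0 0 0 0 1",
)

```text
t: 5.92
tcp_pos: [425.3, -65.3, 191.1]
orientation: [0.0, 0.374, 0.927, 0.0]
contact_force: [-0.6, -0.0, -3.2]
gripper_width: 0.271
```

```bash
python3 - <<'E'
from h import *
s=read_state();print(s['tcp_pos'],s['orientation'],s['gripper_width'])
b=cams.read_camera("side");crop("side",b,190,100,390,280,4,"pics/s2.png")
E
```

```text
[425.25780474 -65.32316278 191.10279624] [1.08859701e-05 3.74279437e-01 9.27315964e-01 7.36282802e-05] 0.2713127601535107
```

View pics/s2.png

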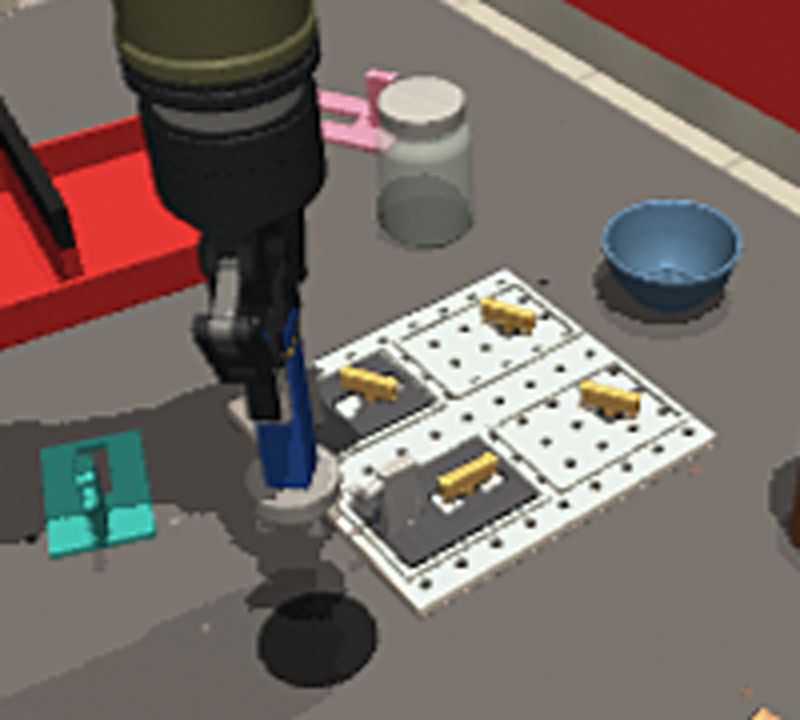

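Request:
play_rows(
  targets="0 0 -5 0.0275 0.0277 0 1;0 0 -5 0.0275 0.0277 0 1;0 0 -5 0.0275 0.0277 0 1;0 0 -5 0.0275 0.0277 0 1;0 0 -5 0.0275 0.0277 0 1;0 0 0 0 0 -0.03 1;0 0 0 0 0 -0.03 1;0 0 0 0 0 0 1;0 0 0 0 0 0 1",
)

```text
t: 7.1
tcp_pos: [563.3, 72.8, 131.4]
orientation: [-0.0, 0.566, 0.824, -0.0]
contact_force: [0.5, -0.2, -0.7]
gripper_width: 0.274
```

```bash
python3 - <<'E'
from h import *
s=read_state();print(s['tcp_pos'],s['orientation'],s['gripper_width'],s['torque'],s['contact_force'])
b=cams.read_camera("side");crop("side",b,230,100,390,250,5,"pics/s3.png")
b=cams.read_camera("top");crop("side",b,220,120,380,280,5,"pics/t3.png")
E
```

```text
[563.34974925  72.83964218 131.41827774] [-1.01792648e-04  5.66300459e-01  8.24198848e-01 -1.94767637e-04] 0.273669254517439 [ 0.02918351 -0.01221672  0.02599936] [ 0.53685432 -0.23548892 -0.69349458]
```

View pics/s3.png

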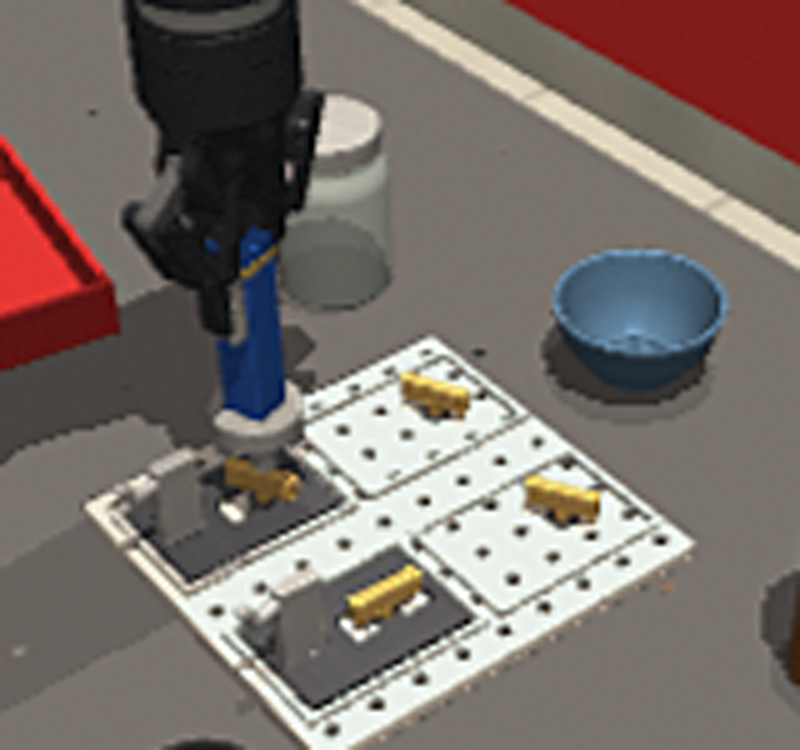

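View pics/t3.png

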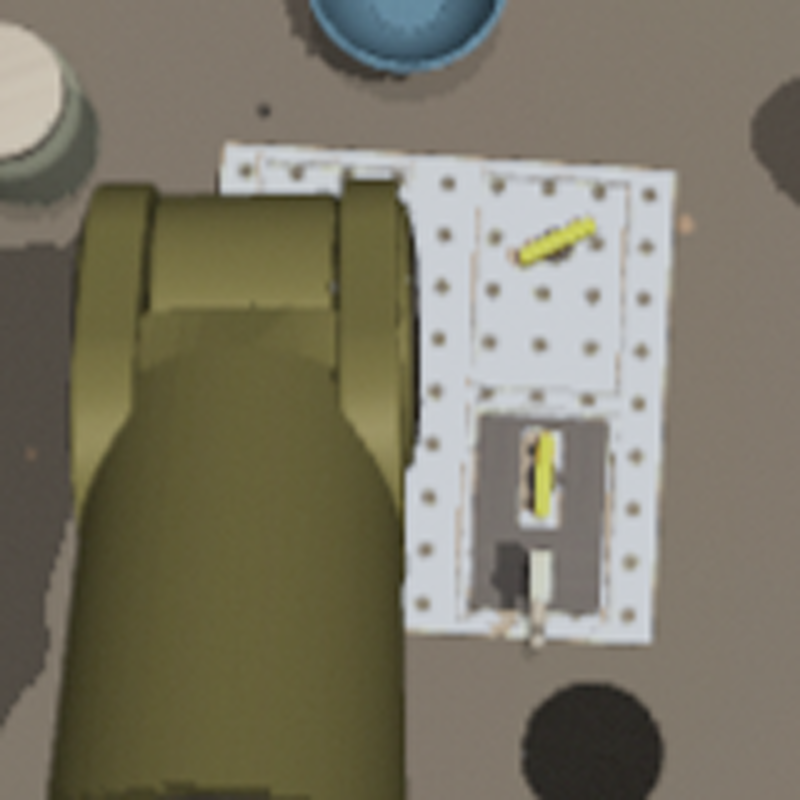

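```bash
python3 - <<'E'
from h import *
np.set_printoptions(precision=1,suppress=True)
f=lambda u,v:(u/5+230-.5,v/5+100-.5)
b=cams.read_camera("side");o=cv2.resize(b[150:220,255:315],None,fx=10,fy=10,interpolation=cv2.INTER_CUBIC)
def circ(X,Y,z,r,col):
    a=np.linspace(0,6.28,60);p=proj("side",np.c_[X+r*np.cos(a),Y+r*np.sin(a),a*0+z]);p=(p+.5-[255,150])*10
    cv2.polylines(o,[p.astype(np.int32)],True,col,1)
circ(563.3,72.8,53+27,24,(255,0,255));circ(563.3,72.8,53+15,24,(255,0,255));circ(562.8,73,33,20,(0,255,0));circ(562.8,73,33,2,(0,255,0))
a=np.radians(-69);d=np.array([np.cos(a),np.sin(a),0]);n=np.array([-d[1],d[0],0]);q=[np.array([562.8,73,33])+i*20*d+j*4*n for i,j in((1,1),(1,-1),(-1,-1),(-1,1))]
cv2.polylines(o,[((proj("side",q)+.5-[255,150])*10).astype(np.int32)],True,(0,0,255),1)
cv2.imwrite("pics/o3.png",o[:,:,::-1])
E
```

```text
(no output)
```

View pics/o3.png

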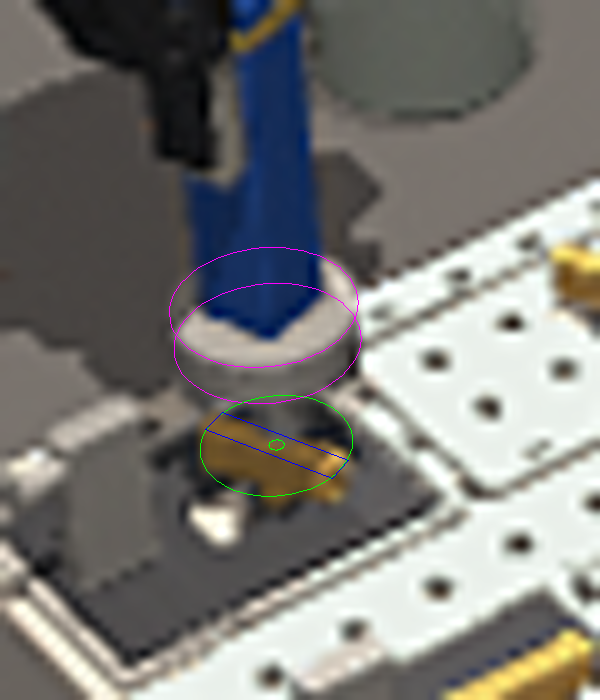

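The socket disc and the bar model both line up with the picture to about 1 mm. I'm descending onto the bar.

Request:
play_rows(
  targets="0 0 0 0 0 -0.015 1;0 0 0 0 0 -0.008 1;0 0 0 0 0 0 1",
)

```text
t: 7.62
tcp_pos: [563.4, 73.3, 107.5]
orientation: [-0.0, 0.566, 0.824, 0.0]
contact_force: [1.8, 1.7, -1.7]
gripper_width: 0.277
```

Request:
play_rows(
  targets="0 0 0 0 0 -0.005 1;0 0 0 0 0 -0.003 1;0 0 0 0 0 0 1",
)

```text
t: 8.0
tcp_pos: [563.5, 73.1, 100.2]
orientation: [0.0, 0.566, 0.824, 0.0]
contact_force: [3.0, 1.2, -3.9]
gripper_width: 0.274
```

Request:
play_rows(
  targets="0 0 7 0 0 0 1;0 0 7 0 0 0 1;0 0 7 0 0 0 1;0 0 7 0 0 0 1;0 0 7 0 0 0 1;0 0 7 0 0 0 1;0 0 7 0 0 0 1;0 0 7 0 0 0 1;0 0 7 0 0 0 1;0 0 0 0 0 0 1",
)

```text
t: 9.25
tcp_pos: [563.3, 73.0, 100.3]
orientation: [0.0, 0.053, 0.999, 0.0]
contact_force: [1.7, 1.9, -1.2]
gripper_width: 0.274
```

```bash
python3 - <<'E'
from h import *
s=read_state();print(s['tcp_pos'],s['orientation'],s['joints'],s['torque'],s['contact_force'])
b=cams.read_camera("side");crop("side",b,255,150,315,220,10,"pics/s4.png")
E
```

```text
[563.25602829  72.99908467 100.33050657] [1.34058275e-05 5.25844172e-02 9.98616466e-01 1.82328426e-04] [-0.07414404  0.55487556 -0.14976829  1.82464764  0.11264602  0.77015694
  1.1828588 ] [ 0.49245059 -0.5112237  -0.02555223] [ 1.73292603  1.88932744 -1.16524265]
```

View pics/s4.png

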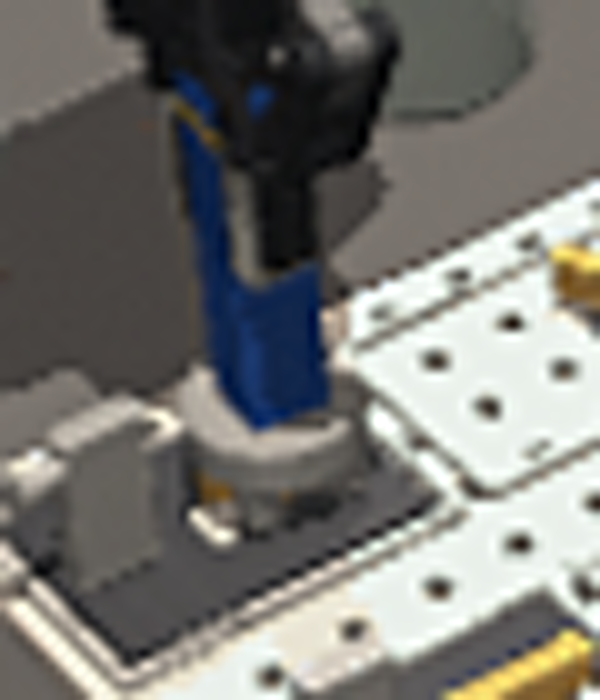

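Request:
play_rows(
  targets="0 0 5 0 0 0 1;0 0 4 0 0 0 1;0 0 0 0 0 0 1",
)

```text
t: 9.68
tcp_pos: [563.0, 73.1, 100.3]
orientation: [-0.0, -0.025, 1.0, 0.0]
contact_force: [0.4, 1.5, -1.8]
gripper_width: 0.273
```

```bash
python3 -c "
from h import *
s=read_state();print(s['orientation'],s['torque'],s['contact_force'])"
```

```text
[-1.51695052e-04 -2.51960807e-02  9.99682515e-01  5.94637922e-05] [ 0.50830899 -0.37568603 -0.00903125] [ 0.42075592  1.46361295 -1.82963185]
```

Request:
play_rows(
  targets="0 0 4 0 0 0 1;0 0 3 0 0 0 1;0 0 0 0 0 0 1",
)

```text
t: 10.05
tcp_pos: [562.9, 73.0, 100.2]
orientation: [-0.0, -0.086, 0.996, 0.0]
contact_force: [1.1, 1.2, -1.7]
gripper_width: 0.274
```

```bash
python3 -c "
from h import *
s=read_state();print(s['orientation'],s['torque'],s['contact_force'])"
```

```text
[-2.54589660e-04 -8.60545474e-02  9.96290394e-01  6.20756198e-06] [ 0.44195989 -0.2657859  -0.04263321] [ 1.09419159  1.18815194 -1.73366978]
```

Request:
play_rows(
  targets="0 0 4 0 0 0 1;0 0 0 0 0 0 1",
)

```text
t: 10.3
tcp_pos: [563.0, 73.0, 100.3]
orientation: [-0.0, -0.12, 0.993, 0.0]
contact_force: [0.4, 1.8, -1.8]
gripper_width: 0.273
```

```bash
python3 -c "
from h import *
s=read_state();print(s['orientation'],s['torque'],s['contact_force'])
b=cams.read_camera('side');crop('side',b,255,150,315,220,10,'pics/s5.png')"
```

```text
[-2.41544516e-04 -1.19884826e-01  9.92787754e-01  2.13440157e-04] [ 0.6038901  -0.22223198 -0.82850921] [ 0.40872125  1.82170595 -1.77359788]
```

View pics/s5.png

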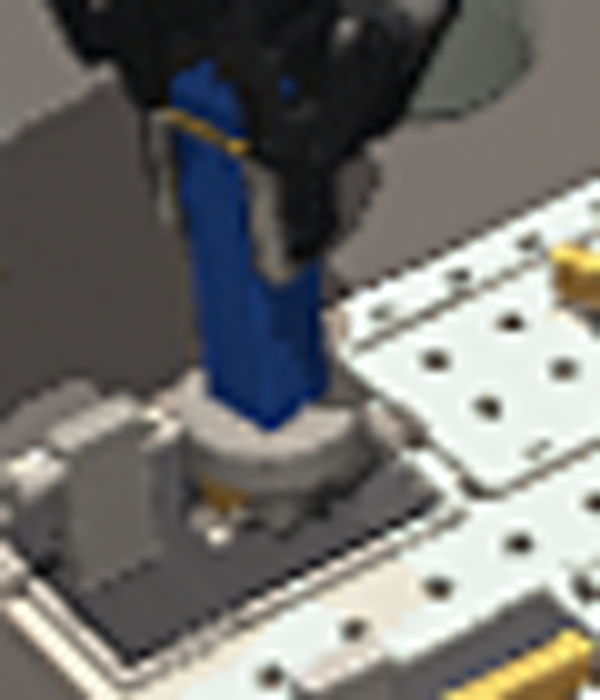

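Torque jumped to −0.83 N m, so the screw is at its stop. I'm backing off the slack, lifting, and checking.

Request:
play_rows(
  targets="0 0 -7 0 0 0 1;0 0 0 0 0 0 1;0 0 0 0 0 0.02 1;0 0 0 0 0 0.03 1;0 0 0 0 0 0.04 1;0 0 -5 -0.0275 -0.0275 0 1;0 0 -5 -0.0275 -0.0275 0 1;0 0 -5 -0.0275 -0.0275 0 1;0 0 -5 -0.0275 -0.0275 0 1;0 0 -5 -0.0275 -0.0275 0 1",
)

```text
t: 11.6
tcp_pos: [424.1, -65.6, 190.2]
orientation: [-0.0, 0.157, 0.988, -0.0]
contact_force: [0.5, -1.0, -1.3]
gripper_width: 0.273
```

```bash
python3 -c "
from h import *
s=read_state();print(s['tcp_pos'],s['orientation'],s['torque'],s['contact_force'])
b=cams.read_camera('side');crop('side',b,210,100,370,250,5,'pics/s6.png')
b=cams.read_camera('top');crop('side',b,230,140,380,290,5,'pics/t6.png')"
```

```text
[424.12596154 -65.62783903 190.20607927] [-3.94859386e-04  1.56642237e-01  9.87655239e-01 -4.26373189e-04] [-0.10664873 -0.04377257  0.01251535] [ 0.54088136 -0.96910292 -1.2727617 ]
```

View pics/s6.png

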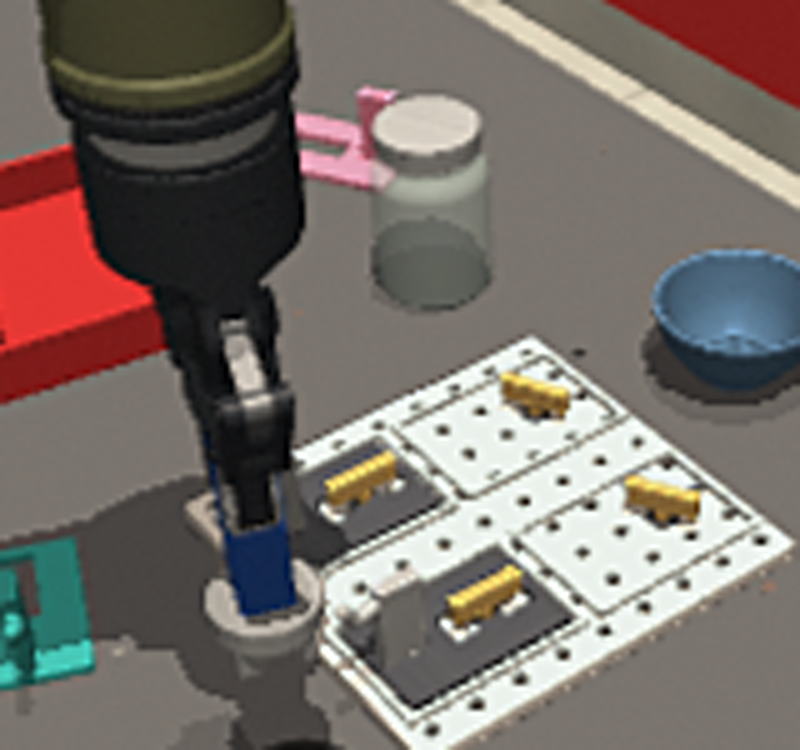

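View pics/t6.png

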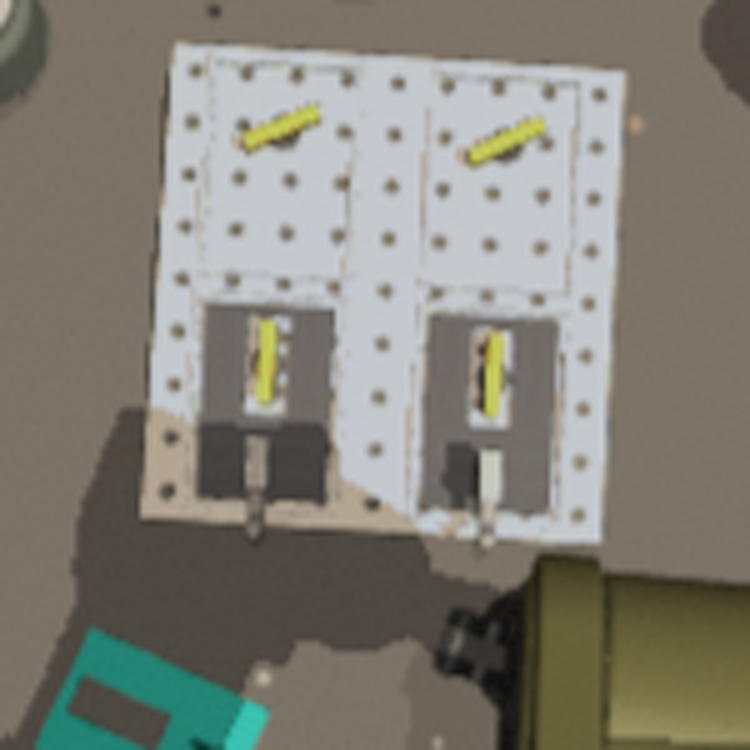

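Both bars now lie along their slots, at (266,362) and (493,375) in the top crop. I'm setting the key down on its mat.

Request:
play_rows(
  targets="0 0 0 0 0 -0.035 1;0 0 0 0 0 -0.035 1;0 0 0 0 0 -0.025 1;0 0 0 0 0 -0.008 1;0 0 0 0 0 -0.004 1;0 0 0 0 0 0 1",
)

```text
t: 12.45
tcp_pos: [426.1, -64.5, 83.8]
orientation: [0.0, 0.156, 0.988, -0.0]
contact_force: [0.2, -0.9, -1.6]
gripper_width: 0.274
```

Request:
play_rows(
  targets="0 0 0 0 0 -0.0015 1;0 0 0 0 0 0 1",
)

```text
t: 12.7
tcp_pos: [426.4, -64.6, 82.8]
orientation: [0.001, 0.156, 0.988, -0.0]
contact_force: [-0.0, 0.8, 3.3]
gripper_width: 0.272
```

Contact (the z force went from −1.6 to +3.3). Releasing slowly, then up.

Request:
play_rows(
  targets="0 0 0 0 0 0 0.2;0 0 0 0 0 0 0;0 0 0 0 0 0 0;0 0 0 0 0 0 0;0 0 0 0 0 0.03 0;0 0 0 0 0 0.05 0;0 0 0 0 0 0.05 0;0 0 0 0 0 0 0",
)

```text
t: 13.7
tcp_pos: [427.7, -64.7, 215.1]
orientation: [0.004, 0.156, 0.988, 0.0]
contact_force: [-0.1, -0.2, -0.2]
gripper_width: 0.504
```

```bash
python3 -c "
from h import *
s=read_state();print(s['tcp_pos'],s['orientation'],s['gripper_width'])
b=cams.read_camera('side');crop('side',b,210,130,370,280,5,'pics/s7.png')"
```

```text
[427.70548459 -64.70704227 215.11190936] [3.55503479e-03 1.56263919e-01 9.87708935e-01 9.09827281e-05] 0.5037265906317235
```

View pics/s7.png

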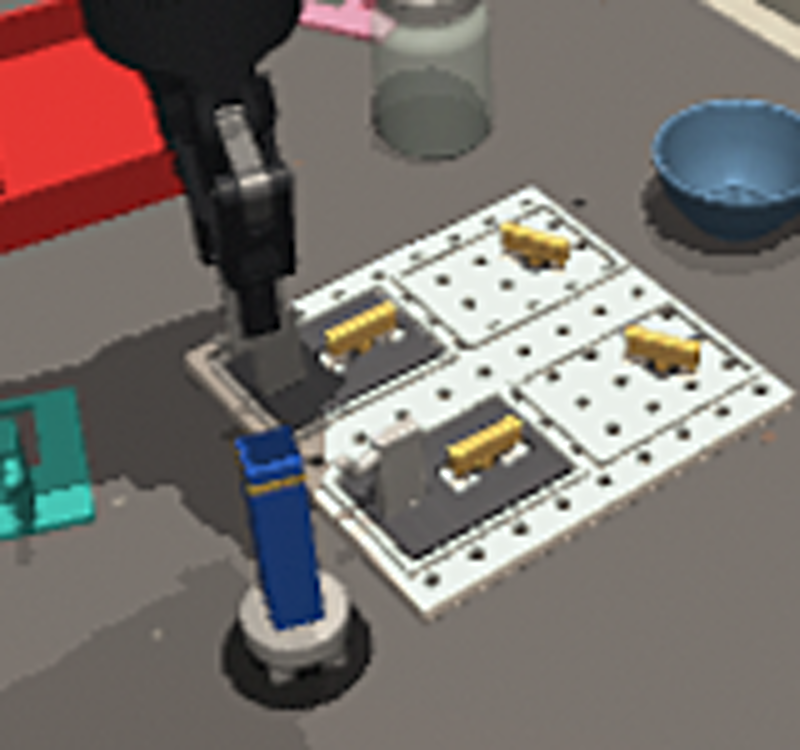

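```bash
python3 - <<'E'
from h import *
im=cams.read_camera("top");crop("t",im,265,205,345,265,10,"pics/t7.png")
for u,v in((257,461),(489,474)):print(back("top",(u/5+229.5,v/5+139.5),67))
E
```

```text
[514.03136363  75.22850021  67.        ]
[510.91214652 -33.16685628  67.        ]
```

View pics/t7.png

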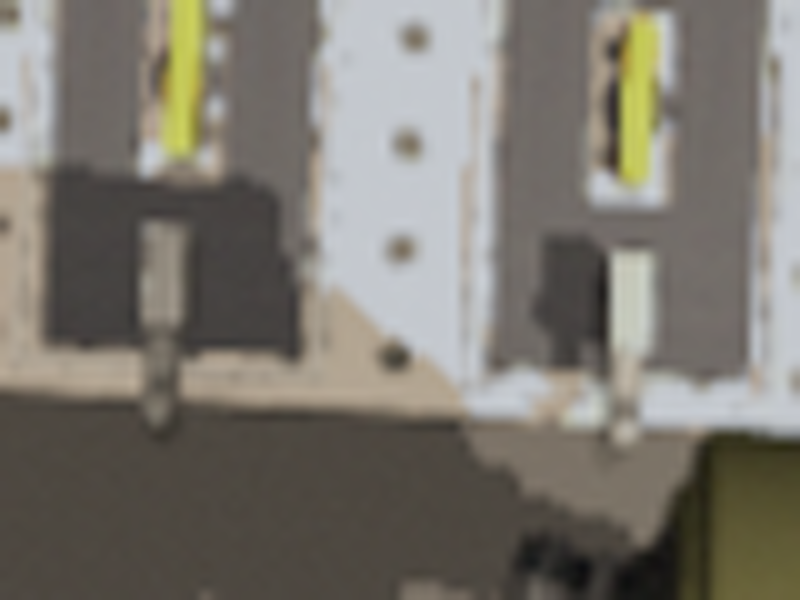

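Request:
play_rows(
  targets="0 0 4 0.0215 0.035 0 0;0 0 4 0.0215 0.035 0 0;0 0 4 0.0215 0.035 0 0;0 0 4 0.0215 0.0347 0 0;0 0 0 0 0 -0.04 0;0 0 0 0 0 -0.04 0;0 0 0 0 0 0 0",
)

```text
t: 14.68
tcp_pos: [508.7, 74.8, 128.2]
orientation: [-0.004, 0.017, 1.0, -0.001]
contact_force: [-0.7, -0.3, -0.1]
gripper_width: 0.499
```

Request:
play_rows(
  targets="0 0 0 0 0 0 0;0 0 0 0 0 0 0",
)

```text
t: 14.92
tcp_pos: [512.5, 75.3, 133.1]
orientation: [0.001, 0.017, 1.0, 0.0]
contact_force: [0.4, -0.7, -0.3]
gripper_width: 0.501
```

```bash
python3 - <<'E'
from h import *
s=read_state();print(s['tcp_pos'],s['orientation'])
b=cams.read_camera("side");crop("side",b,210,130,370,280,5,"pics/s8.png")
E
```

```text
[512.53883762  75.27811085 133.11872331] [1.13562994e-03 1.73186304e-02 9.99849361e-01 1.76346644e-04]
```

View pics/s8.png

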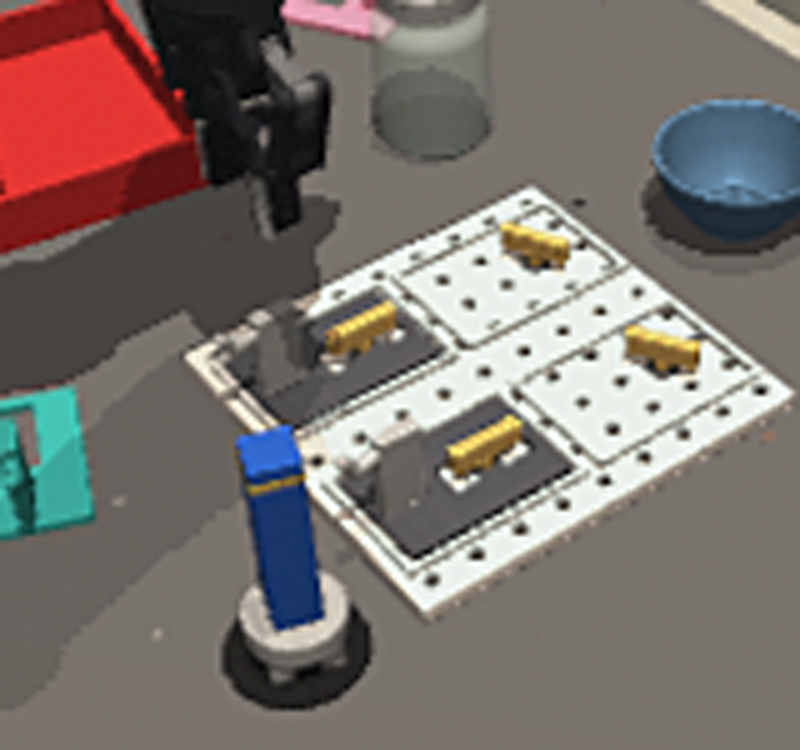

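Request:
play_rows(
  targets="0 0 0 0 0 -0.03 0;0 0 0 0 0 -0.03 0;0 0 0 0 0 -0.025 0;0 0 0 0 0 -0.012 0;0 0 0 0 0 0 0;0 0 0 0 0 0 0;0 0 0 0 0 0 1;0 0 0 0 0 0 1;0 0 0 0 0 0 1;0 0 0 0 0 0 1",
)

```text
t: 16.23
tcp_pos: [512.2, 75.3, 35.6]
orientation: [0.001, 0.017, 1.0, 0.0]
contact_force: [-0.5, 0.6, 5.8]
gripper_width: 0.104
```

```bash
python3 - <<'E'
from h import *
s=read_state();print(s['tcp_pos'],s['orientation'],s['gripper_width'],s['contact_force'])
b=cams.read_camera("side");crop("side",b,230,140,350,260,6,"pics/s9.png")
E
```

```text
[512.192614    75.28069876  35.5720295 ] [7.02669753e-04 1.71793193e-02 9.99852175e-01 7.07090542e-05] 0.10445565385686158 [-0.53447884  0.63660159  5.78120281]
```

View pics/s9.png

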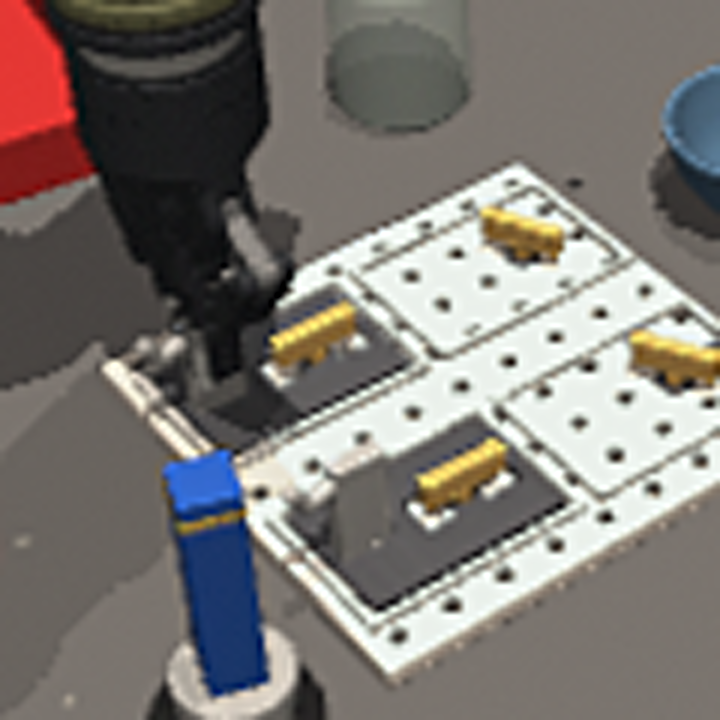

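The fingers close on the tab at (215,370); the opening reads about 9 mm. Lifting straight up.

Request:
play_rows(
  targets="0 0 0 0 0 0.008 1;0 0 0 0 0 0.01 1;0 0 0 0 0 0.01 1;0 0 0 0 0 0.015 1;0 0 0 0 0 0.02 1;0 0 0 0 0 0.04 1;0 0 0 0 0 0.04 1;0 0 0 0 0 0 1;0 0 0 0 0 0 1",
)

```text
t: 17.4
tcp_pos: [511.3, 75.0, 177.8]
orientation: [-0.0, 0.017, 1.0, -0.0]
contact_force: [0.0, -0.2, -0.5]
gripper_width: 0.102
```

```bash
cat > look.py <<'E'
from f3 import *
np.set_printoptions(precision=3,suppress=True)
def hull_of(m):
    o=np.zeros(m.shape,np.uint8);cs,_=cv2.findContours(m.astype(np.uint8),0,2);cv2.fillConvexPoly(o,cv2.convexHull(max(cs,key=cv2.contourArea)),1);return o
def tray(x0=(480,380,-.175),side=True):
    T=cams.read_camera("top");S_=cams.read_camera("side")
    rt=redm(T);rt=hull_of(rt&(np.arange(640)[None]<600));rs=redm(S_);rs[:,275:]=0;rs[:90]=0
    tr=lambda x,y,th:[box(x,y,th,260,190,0,36)]
    print("tray top",fit(x0,{"top":hull_of(big(redm(T)))},tr))
    if side: print("tray side",fit(x0,{"side":hull_of(big(rs,(200,165)))},tr))
    return T,S_
E
python3 - <<'E'
from look import *
s=read_state();print(s['tcp_pos'],s['orientation'],s['gripper_width'],s['contact_force'])
T,S_=tray()
cv2.imwrite("pics/t10.png",T[:,:,::-1]);crop("side",S_,130,60,350,240,3,"pics/s10.png")
E
```

```text
[511.299  75.037 177.842] [-0.     0.017  1.    -0.   ] 0.10231158561131559 [ 0.043 -0.174 -0.46 ]
tray top (array([480.611, 379.611,  -0.169]), np.float64(0.9861597307635125))
tray side (array([479.452, 382.942,  -0.173]), np.float64(0.9803179076218572))
```

View pics/s10.png

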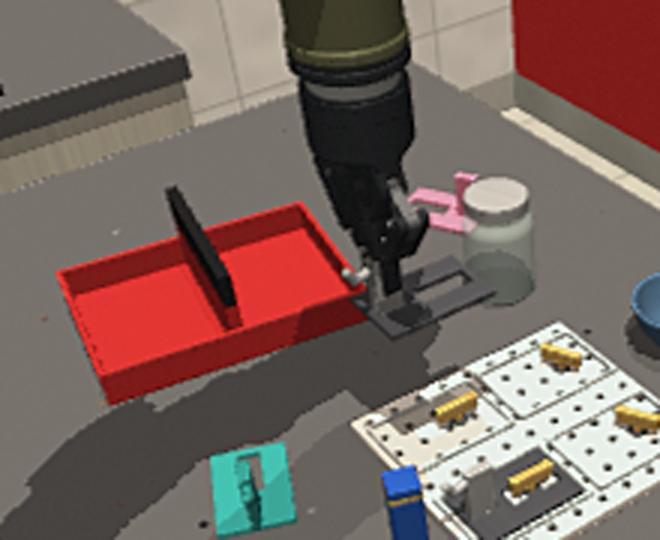

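View pics/t10.png

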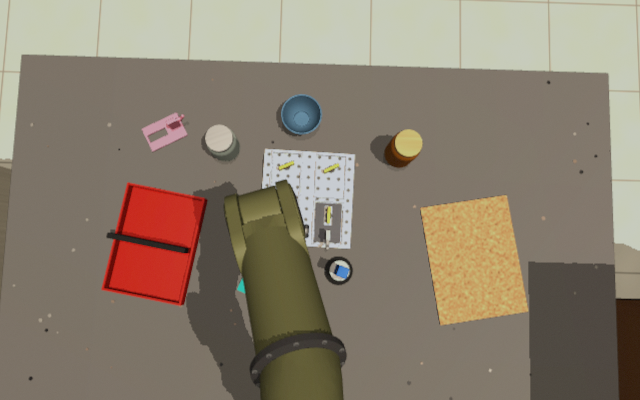

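The plate hangs level in the gripper. The tray is unmoved at (480,381), yaw −0.17. I'm carrying the plate to the far half while turning it +82°.

Request:
play_rows(
  targets="0 0 9 0.003 0.0292 0 1;0 0 9 0.003 0.0292 0 1;0 0 9 0.003 0.0292 0 1;0 0 9 0.003 0.0292 0 1;0 0 9 0.003 0.0292 0 1;0 0 9 0.003 0.0292 0 1;0 0 9 0.003 0.0292 0 1;0 0 9 0.003 0.0292 0 1;0 0 10 0.003 0.0293 0 1;0 0 0 0 0 0 1",
)

```text
t: 18.75
tcp_pos: [537.3, 340.5, 176.1]
orientation: [-0.001, -0.645, 0.764, 0.001]
contact_force: [0.2, -0.4, -1.7]
gripper_width: 0.109
```

Request:
play_rows(
  targets="0 0 0 0 0 0 1",
)

```text
t: 18.88
tcp_pos: [538.4, 337.0, 176.5]
orientation: [-0.001, -0.642, 0.767, -0.0]
contact_force: [-0.5, -1.4, -1.2]
gripper_width: 0.107
```

```bash
python3 - <<'E'
from look import *
s=read_state();print(s['tcp_pos'],s['orientation'],s['joints'],s['gripper_width'],s['contact_force'])
T,S_=tray()
crop("t",T,90,160,250,310,5,"pics/t11.png");crop("side",S_,130,60,350,240,3,"pics/s11.png")
E
```

```text
[538.425 337.04  176.544] [-0.001 -0.642  0.767 -0.   ] [-0.247  0.617 -0.604  1.545  0.377  1.102  2.028] 0.10704885563750025 [-0.492 -1.416 -1.169]
tray top (array([564.685, 274.307,   0.243]), np.float64(0.23619836351518073))
tray side (array([480.089, 382.973,  -0.178]), np.float64(0.9836716746060828))
```

View pics/s11.png

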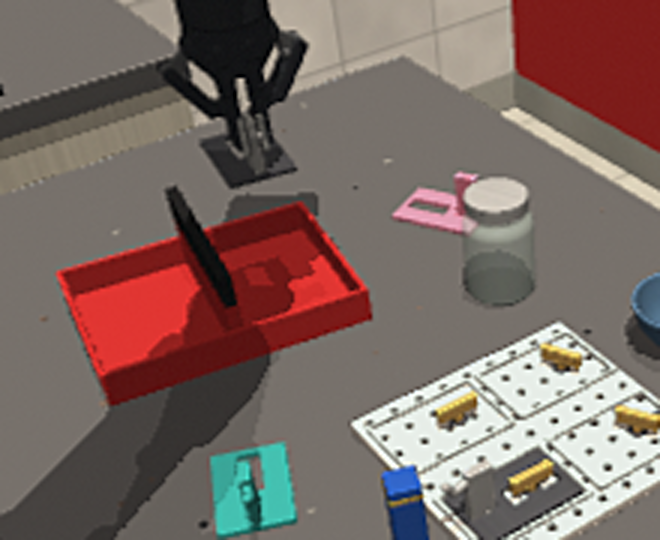

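View pics/t11.png

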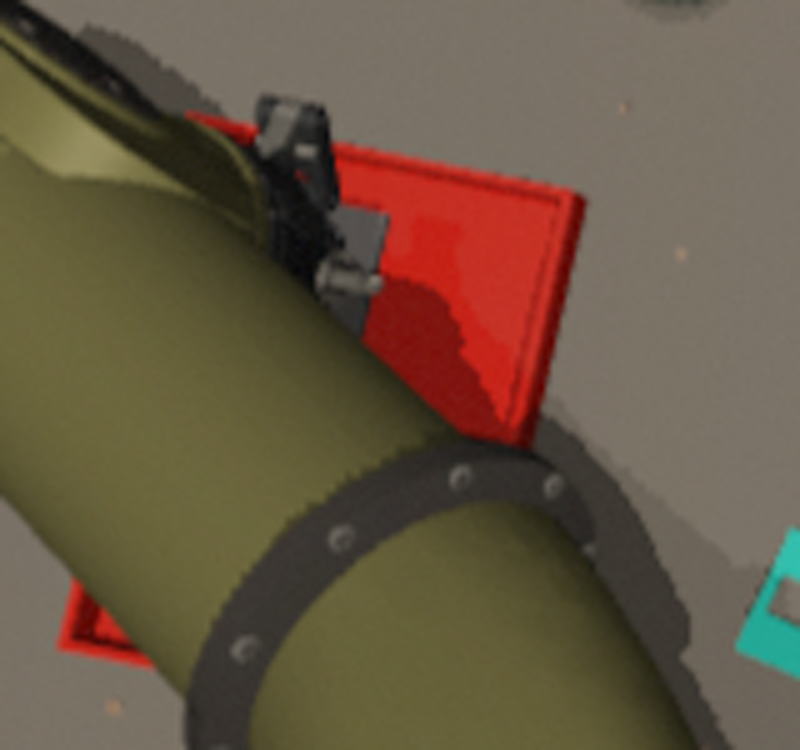

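Request:
play_rows(
  targets="0 0 0 0.005 -0.001 -0.03 1;0 0 0 0 0 -0.03 1;0 0 0 0 0 -0.03 1;0 0 0 0 0 -0.02 1;0 0 0 0 0 -0.015 1;0 0 0 0 0 -0.01 1;0 0 0 0 0 -0.006 1;0 0 0 0 0 0 1;0 0 0 0 0 0 1",
)

```text
t: 20.1
tcp_pos: [544.0, 337.4, 37.4]
orientation: [0.0, -0.643, 0.766, -0.0]
contact_force: [0.5, -0.7, -0.5]
gripper_width: 0.105
```

```bash
python3 - <<'E'
from look import *
s=read_state();print(s['tcp_pos'],s['orientation'],s['gripper_width'],s['contact_force'])
S_=cams.read_camera("side")
crop("side",S_,140,80,300,220,5,"pics/s12.png")
E
```

```text
[543.969 337.376  37.36 ] [ 0.    -0.643  0.766 -0.   ] 0.10469420625755484 [ 0.548 -0.681 -0.47 ]
```

View pics/s12.png

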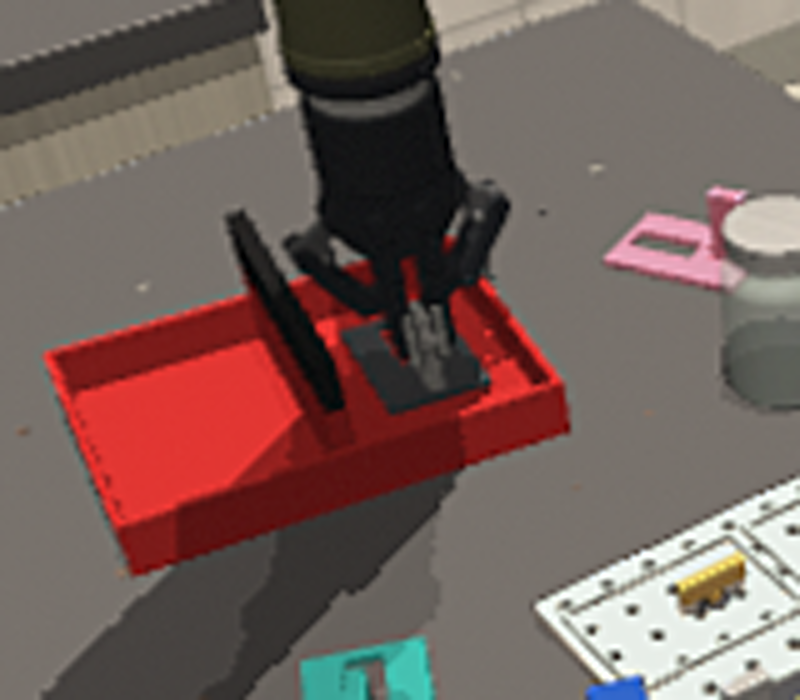

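Request:
play_rows(
  targets="0 0 0 0 0 -0.004 1;0 0 0 0 0 -0.003 1;0 0 0 0 0 0 1;0 0 0 0 0 0 1",
)

```text
t: 20.65
tcp_pos: [543.7, 337.1, 29.7]
orientation: [-0.0, -0.643, 0.766, 0.0]
contact_force: [-0.2, 0.2, 0.5]
gripper_width: 0.107
```

Request:
play_rows(
  targets="0 0 0 0 0 -0.001 1;0 0 0 0 0 0 1;0 0 0 0 0 0 0.5;0 0 0 0 0 0 0.5;0 0 0 0 0 0 0.5",
)

```text
t: 21.28
tcp_pos: [543.7, 337.1, 28.9]
orientation: [0.0, -0.643, 0.766, -0.0]
contact_force: [0.1, -0.4, -0.2]
gripper_width: 0.252
```

Opened to 21 mm. Going straight up.

Request:
play_rows(
  targets="0 0 0 0 0 0.015 0.5;0 0 0 0 0 0.03 0.5;0 0 0 0 0 0.04 0.5;0 0 0 0 0 0.05 0.5;0 0 -9 -0.003 -0.038 0.012 0;0 0 -9 -0.003 -0.038 0 0;0 0 -9 -0.003 -0.038 0 0;0 0 -9 -0.003 -0.038 0 0;0 0 -9 -0.003 -0.038 0 0;0 0 0 0 0 0 0",
)

```text
t: 22.52
tcp_pos: [528.9, 143.6, 176.9]
orientation: [0.0, -0.298, 0.955, -0.001]
contact_force: [0.7, 0.5, 0.1]
gripper_width: 0.499
```

```bash
python3 - <<'E'
from look import *
s=read_state();print(s['tcp_pos'],s['orientation'],s['gripper_width'],s['contact_force'])
S_=cams.read_camera("side")
crop("side",S_,140,80,300,220,5,"pics/s13.png")
T=cams.read_camera("top")
cv2.imwrite("pics/t13.png",T[:,:,::-1])
E
```

```text
[528.872 143.599 176.856] [ 0.    -0.298  0.955 -0.001] 0.49918561577421494 [0.734 0.475 0.091]
```

View pics/s13.png

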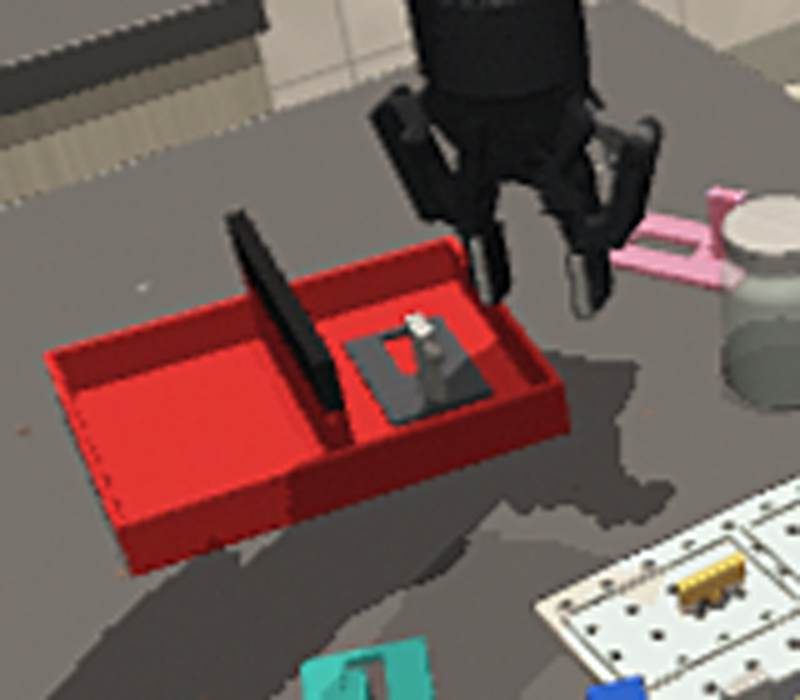

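View pics/t13.png

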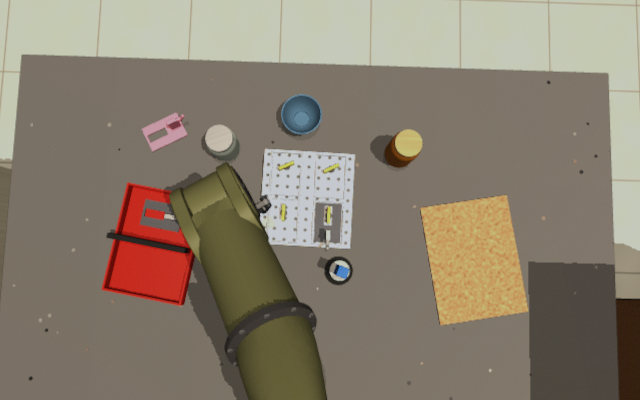

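The first plate lies flat in the far half, around (415,360) in the crop. On to the second plate.

Request:
play_rows(
  targets="0 0 -7.3 -0.0037 -0.0355 0 0;0 0 -7.3 -0.0037 -0.0355 0 0;0 0 -7.3 -0.0037 -0.0355 0 0;0 0 -7.3 -0.0037 -0.0355 0 0;0 0 -7.3 -0.0037 -0.0355 0 0;0 0 0 0 0 -0.03 0;0 0 0 0 0 -0.03 0;0 0 0 0 0 0 0;0 0 0 0 0 0 0",
)

```text
t: 23.75
tcp_pos: [511.0, -29.3, 116.7]
orientation: [0.001, 0.012, 1.0, 0.0]
contact_force: [0.7, 0.5, 0.4]
gripper_width: 0.499
```

```bash
python3 - <<'E'
from look import *
s=read_state();print(s['tcp_pos'],s['orientation'],s['gripper_width'])
S_=cams.read_camera("side")
crop("side",S_,220,110,360,260,5,"pics/s14.png")
E
```

```text
[511.016 -29.339 116.733] [0.001 0.012 1.    0.   ] 0.49913576133383836
```

View pics/s14.png

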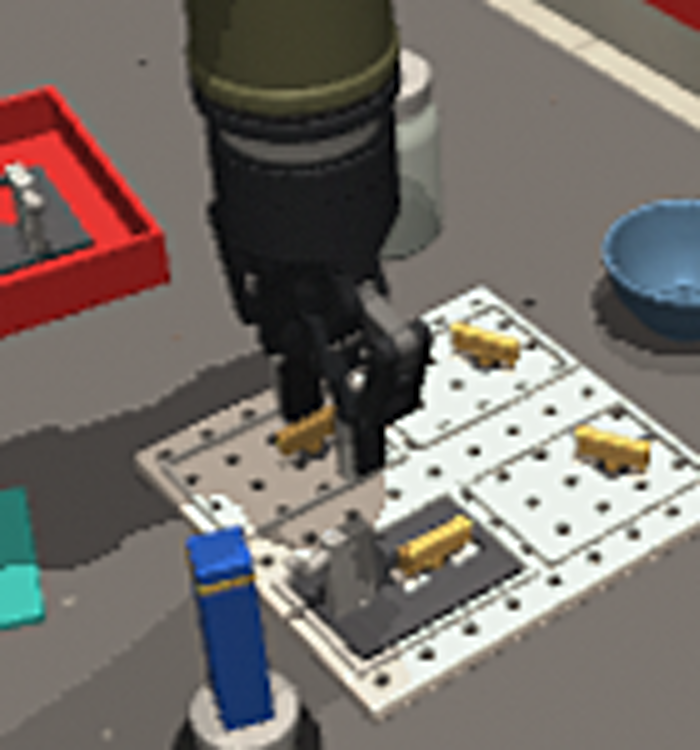

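Request:
play_rows(
  targets="0 0 0 -0.0005 -0.0047 0 0;0 0 0 0 0 -0.03 0;0 0 0 0 0 -0.03 0;0 0 0 0 0 -0.015 0;0 0 0 0 0 -0.006 0;0 0 0 0 0 0 0;0 0 0 0 0 0 1;0 0 0 0 0 0 1;0 0 0 0 0 0 1;0 0 0 0 0 0 1",
)

```text
t: 25.05
tcp_pos: [510.3, -35.1, 35.6]
orientation: [0.001, 0.013, 1.0, -0.0]
contact_force: [-0.6, 0.4, 5.2]
gripper_width: 0.106
```

```bash
python3 - <<'E'
from look import *
s=read_state();print(s['tcp_pos'],s['orientation'],s['gripper_width'],s['contact_force'])
S_=cams.read_camera("side")
crop("side",S_,220,110,360,260,5,"pics/s15.png")
E
```

```text
[510.261 -35.086  35.625] [ 0.001  0.013  1.    -0.   ] 0.10591899601464341 [-0.566  0.445  5.244]
```

View pics/s15.png

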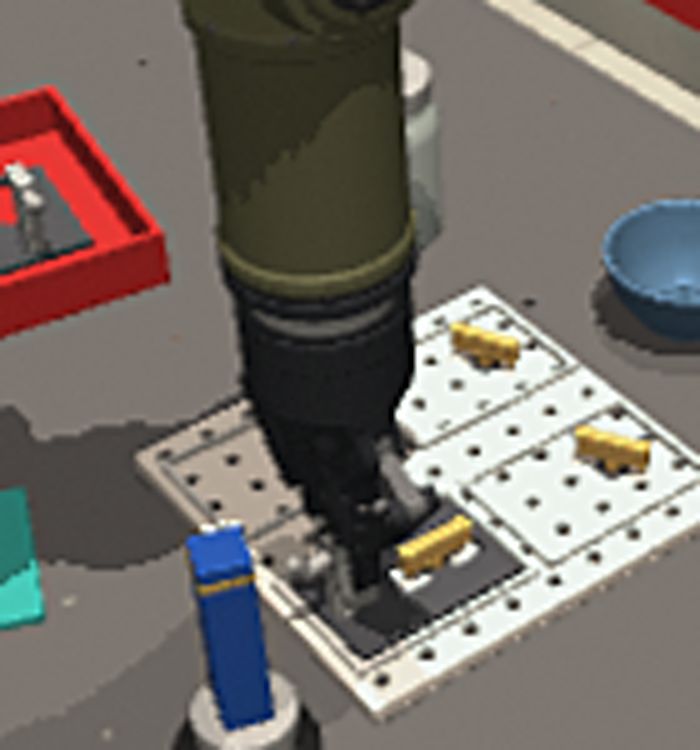

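The tab is gripped at 9 mm opening. Lifting slowly.

Request:
play_rows(
  targets="0 0 0 0 0 0.008 1;0 0 0 0 0 0.01 1;0 0 0 0 0 0.01 1;0 0 0 0 0 0.015 1;0 0 0 0 0 0.02 1;0 0 0 0 0 0.04 1;0 0 0 0 0 0.04 1;0 0 0 0 0 0 1;0 0 0 0 0 0 1",
)

```text
t: 26.22
tcp_pos: [509.2, -35.2, 177.8]
orientation: [-0.0, 0.013, 1.0, -0.0]
contact_force: [-1.1, 0.2, -0.8]
gripper_width: 0.102
```

```bash
python3 - <<'E'
from look import *
s=read_state();print(s['tcp_pos'],s['orientation'],s['gripper_width'],s['contact_force'])
T,S_=tray()
crop("side",S_,130,60,390,260,3,"pics/s16.png")
cv2.imwrite("pics/t16.png",T[:,:,::-1])
E
```

```text
[509.236 -35.199 177.807] [-0.     0.013  1.    -0.   ] 0.10175841885991617 [-1.095  0.237 -0.816]
tray top (array([480.894, 379.435,  -0.173]), np.float64(0.9890044536355588))
tray side (array([479.892, 382.689,  -0.175]), np.float64(0.9833838406019881))
```

View pics/s16.png

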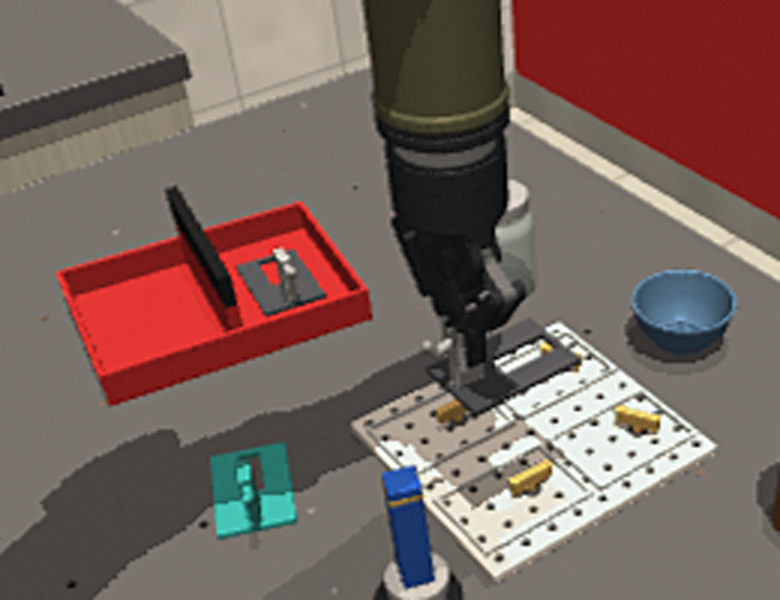

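Request:
play_rows(
  targets="0 0 8.16 -0.0103 0.0397 0 1;0 0 8.16 -0.0103 0.0397 0 1;0 0 8.16 -0.0103 0.0397 0 1;0 0 8.16 -0.0103 0.0397 0 1;0 0 8.16 -0.0103 0.0397 0 1;0 0 8.16 -0.0103 0.0397 0 1;0 0 8.16 -0.0103 0.0397 0 1;0 0 8.16 -0.0103 0.0397 0 1;0 0 8.16 -0.0103 0.0397 0 1;0 0 8.16 -0.0105 0.0397 0 1",
)

```text
t: 27.58
tcp_pos: [405.7, 362.6, 176.6]
orientation: [-0.001, -0.645, 0.764, 0.0]
contact_force: [0.2, 0.2, -0.3]
gripper_width: 0.107
```

Request:
play_rows(
  targets="0 0 0 0 0 0 1;0 0 0 0 0 0 1",
)

```text
t: 27.82
tcp_pos: [406.3, 361.0, 176.7]
orientation: [-0.001, -0.643, 0.766, -0.0]
contact_force: [-0.1, -0.3, -2.0]
gripper_width: 0.105
```

```bash
python3 - <<'E'
from look import *
s=read_state();print(s['tcp_pos'],s['orientation'],s['joints'],s['gripper_width'],s['contact_force'])
T,S_=tray()
crop("side",S_,110,60,300,240,4,"pics/s17.png")
E
```

```text
[406.268 360.968 176.661] [-0.001 -0.643  0.766 -0.   ] [-0.337  0.49  -0.656  1.791  0.352  0.983  1.833] 0.10502353000903525 [-0.059 -0.329 -2.026]
tray top (array([481.072, 379.587,  -0.18 ]), np.float64(0.8985514113585595))
tray side (array([479.764, 382.207,  -0.177]), np.float64(0.9802437629251551))
```

View pics/s17.png

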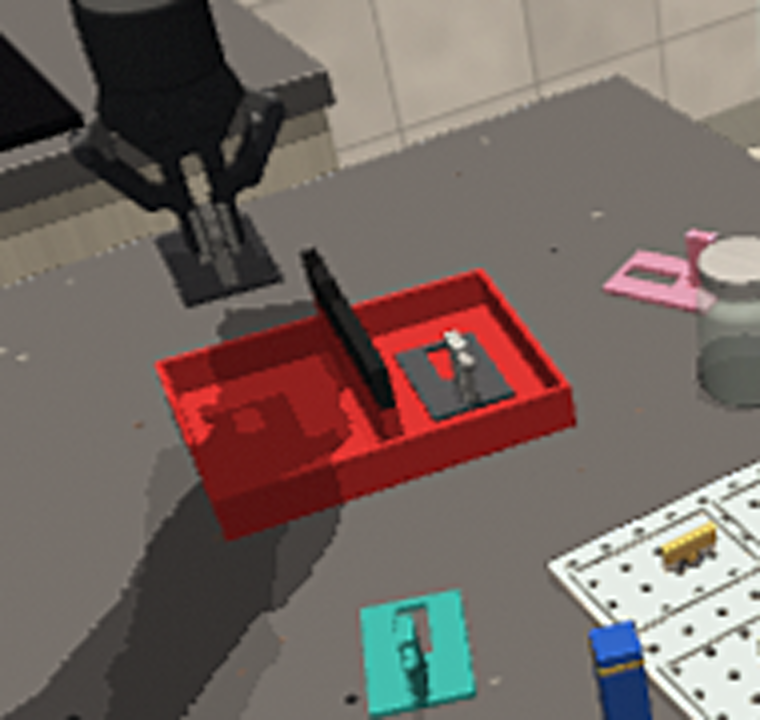

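Request:
play_rows(
  targets="0 0 0 0 0 -0.03 1;0 0 0 0 0 -0.03 1;0 0 0 0 0 -0.03 1;0 0 0 0 0 -0.02 1;0 0 0 0 0 -0.015 1;0 0 0 0 0 -0.01 1;0 0 0 0 0 -0.006 1;0 0 0 0 0 -0.003 1;0 0 0 0 0 0 1;0 0 0 0 0 0 1",
)

```text
t: 29.18
tcp_pos: [406.7, 362.1, 34.2]
orientation: [0.0, -0.644, 0.765, -0.0]
contact_force: [-0.6, -0.0, -0.7]
gripper_width: 0.103
```

```bash
python3 - <<'E'
from look import *
s=read_state();print(s['tcp_pos'],s['gripper_width'],s['contact_force'])
S_=cams.read_camera("side");crop("side",S_,110,60,300,240,4,"pics/s18.png")
E
```

```text
[406.665 362.115  34.174] 0.10328896964851042 [-0.625 -0.002 -0.689]
```

View pics/s18.png

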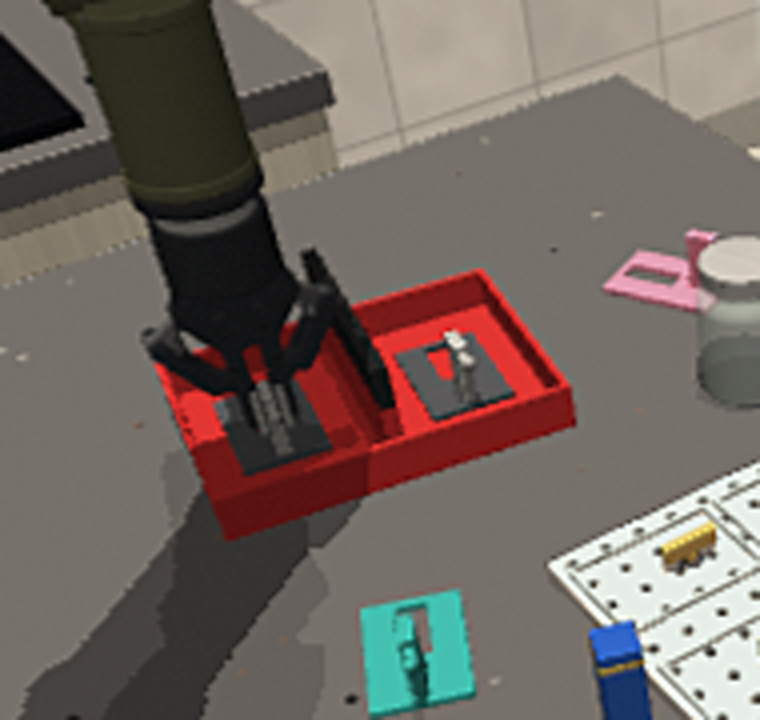

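Request:
play_rows(
  targets="0 0 0 0 0 -0.004 1;0 0 0 0 0 -0.0015 1;0 0 0 0 0 0 1;0 0 0 0 0 0 0.5;0 0 0 0 0 0 0.5;0 0 0 0 0 0 0.5",
)

```text
t: 29.98
tcp_pos: [406.5, 361.9, 28.2]
orientation: [-0.0, -0.644, 0.765, 0.0]
contact_force: [0.7, -1.1, 0.3]
gripper_width: 0.249
```

Request:
play_rows(
  targets="0 0 0 0 0 0.015 0.5;0 0 0 0 0 0.03 0.5;0 0 0 0 0 0.04 0.5;0 0 0 0 0 0.05 0.5;0 0 0 0 0 0.05 0.5;0 0 -9 0 -0.05 0.012 0;0 0 -9 0 -0.05 0 0;0 0 -9 0 -0.05 0 0;0 0 -9 0 -0.05 0 0;0 0 -9 0 -0.05 0 0",
)

```text
t: 31.22
tcp_pos: [406.2, 110.6, 226.3]
orientation: [0.001, -0.3, 0.954, -0.0]
contact_force: [0.7, 0.0, -0.0]
gripper_width: 0.503
```

```bash
python3 - <<'E'
from look import *
s=read_state();print(s['tcp_pos'],s['orientation'],s['gripper_width'],s['contact_force'])
T,S_=tray()
crop("side",S_,110,60,300,240,4,"pics/s19.png");crop("t",T,80,160,240,310,5,"pics/t19.png")
E
```

```text
[406.157 110.579 226.333] [ 0.001 -0.3    0.954 -0.   ] 0.502703972396732 [ 0.663  0.034 -0.034]
tray top (array([480.76 , 379.929,  -0.176]), np.float64(0.9890748064766927))
tray side (array([479.91 , 381.911,  -0.171]), np.float64(0.9837626716987756))
```

View pics/s19.png

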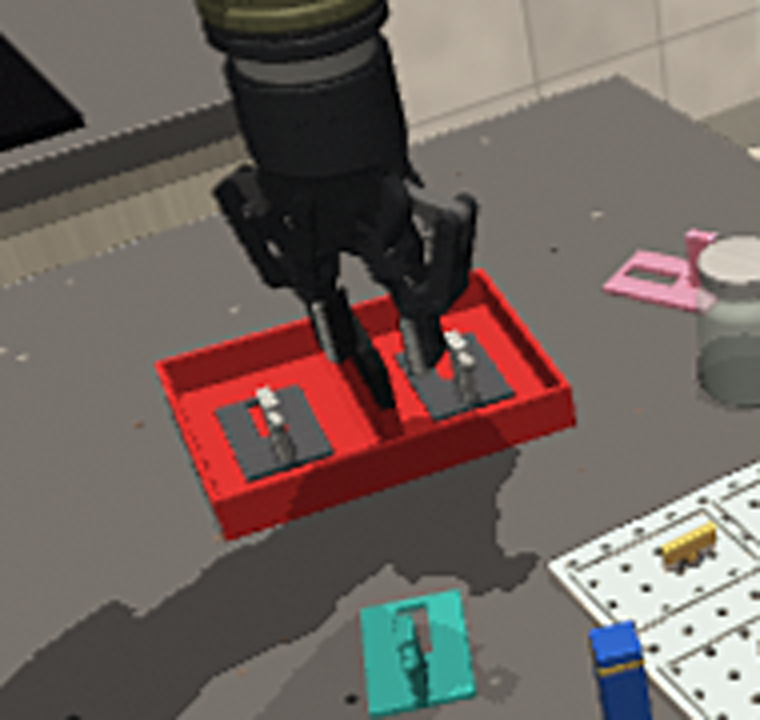

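View pics/t19.png

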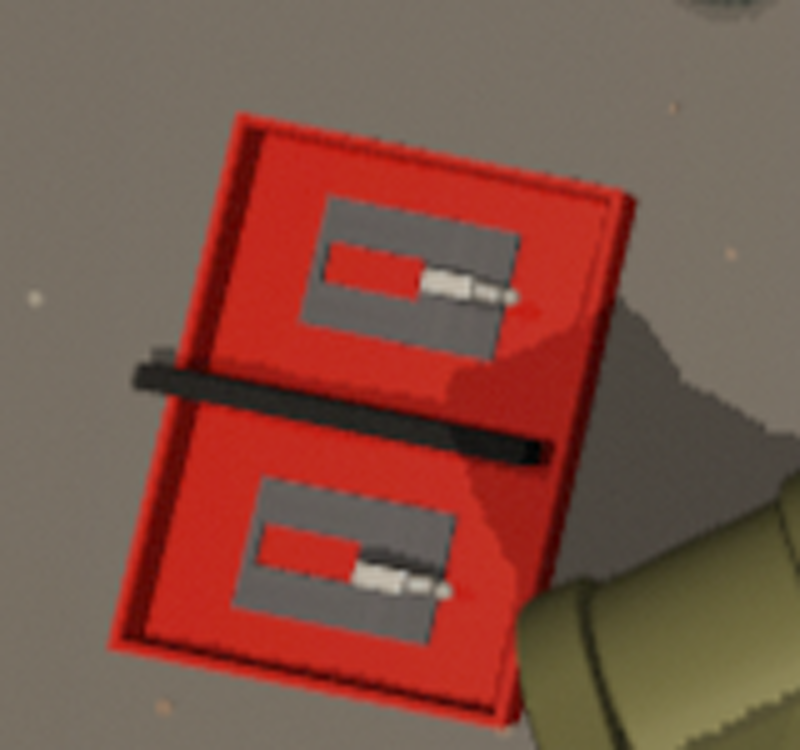

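Both plates lie flat, one in each half, and the board is empty. The tray is at (480.4,381), yaw −0.174. I'm turning the tool to −10° and going over the grip wall.

Request:
play_rows(
  targets="0 0 -9.64 0.0053 0.0193 0 -0.2;0 0 -9.64 0.0053 0.0193 0 -0.2;0 0 -9.64 0.0053 0.0193 0 -0.2;0 0 -9.64 0.0053 0.0193 0 -0.2;0 0 -9.64 0.0053 0.0193 0 -0.2;0 0 -9.64 0.0053 0.0193 0 -0.2;0 0 -9.64 0.0053 0.0193 0 -0.2",
)

```text
t: 32.2
tcp_pos: [443.3, 248.6, 226.1]
orientation: [-0.0, 0.28, 0.96, 0.001]
contact_force: [0.4, -0.3, -0.5]
gripper_width: 0.604
```

Request:
play_rows(
  targets="0 0 -9.64 0.0053 0.0193 0 -0.2;0 0 -9.64 0.0053 0.0193 0 -0.2;0 0 -9.64 0.0053 0.0193 0 -0.2;0 0 -9.64 0.0053 0.0193 0 -0.2;0 0 -9.64 0.0053 0.0193 0 -0.2;0 0 -9.64 0.0053 0.0193 0 -0.2;0 0 -9.64 0.0053 0.0193 0 -0.2;0 0 0 0 0 0 -0.2;0 0 0 0 0 0 -0.2",
)

```text
t: 33.33
tcp_pos: [480.2, 381.8, 225.5]
orientation: [-0.0, 0.764, 0.645, -0.0]
contact_force: [-0.4, 0.2, -0.1]
gripper_width: 0.602
```

```bash
python3 - <<'E'
from look import *
s=read_state();o=s['orientation'];print(s['tcp_pos'],o,2*np.degrees(np.arctan2(o[2],o[1]))-90,s['joints'],s['gripper_width'])
T,S_=tray()
crop("side",S_,110,60,300,240,4,"pics/s20.png")
E
```

```text
[480.22  381.759 225.518] [-0.     0.764  0.645 -0.   ] -9.600454680156375 [-0.712  0.488  0.002  1.543 -0.001  1.111 -0.878] 0.6020244460500734
tray top (array([480.457, 379.747,  -0.172]), np.float64(0.9882174129420151))
tray side (array([479.611, 382.383,  -0.172]), np.float64(0.9835892626890165))
```

View pics/s20.png

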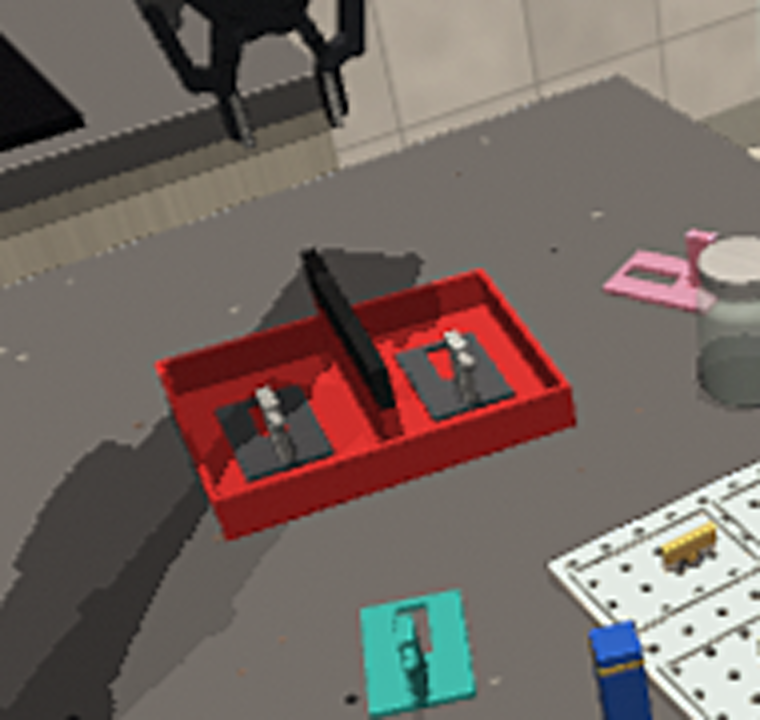

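Request:
play_rows(
  targets="0 0 -0.3 0 -0.004 -0.035 -0.2;0 0 0 0 0 -0.035 -0.2;0 0 0 0 0 -0.035 -0.2;0 0 0 0 0 -0.03 -0.2;0 0 0 0 0 -0.02 -0.2;0 0 0 0 0 -0.012 -0.2;0 0 0 0 0 0 -0.2;0 0 0 0 0 0 -0.2",
)

```text
t: 34.42
tcp_pos: [481.2, 378.3, 59.2]
orientation: [-0.0, 0.767, 0.642, 0.001]
contact_force: [0.3, 0.4, -0.7]
gripper_width: 0.599
```

```bash
python3 - <<'E'
from look import *
s=read_state();print(s['tcp_pos'],s['orientation'],s['contact_force'])
S_=cams.read_camera("side")
crop("side",S_,110,60,300,240,4,"pics/s21.png")
E
```

```text
[481.208 378.315  59.232] [-0.     0.767  0.642  0.001] [ 0.264  0.399 -0.733]
```

View pics/s21.png

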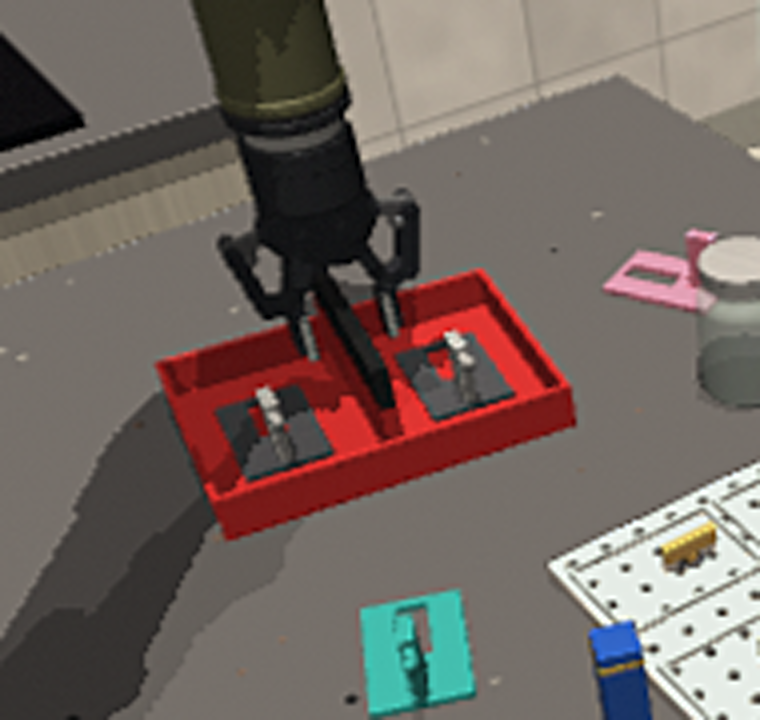

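The jaws straddle the grip wall. Closing at 120 N, then a small lift.

Request:
play_rows(
  targets="0 0 0 0 0 0 1;0 0 0 0 0 0 1;0 0 0 0 0 0 1;0 0 0 0 0 0 1;0 0 0 0 0 0 1;0 0 0 0 0 0 1;0 0 0 0 0 0.01 1;0 0 0 0 0 0.015 1;0 0 0 0 0 0.015 1;0 0 0 0 0 0 1",
  grip_force=120,
)

```text
t: 35.72
tcp_pos: [481.5, 378.7, 100.0]
orientation: [0.0, 0.767, 0.642, 0.002]
contact_force: [1.1, -2.2, -5.5]
gripper_width: 0.124
```

```bash
python3 - <<'E'
from look import *
s=read_state();print(s['tcp_pos'],s['orientation'],s['contact_force'],s['torque'],s['gripper_width'])
S_=cams.read_camera("side")
crop("side",S_,110,60,300,240,4,"pics/s22.png")
E
```

```text
[481.537 378.69  100.044] [0.    0.767 0.642 0.002] [ 1.063 -2.182 -5.461] [-0.014 -0.151  0.11 ] 0.12400550452156633
```

View pics/s22.png

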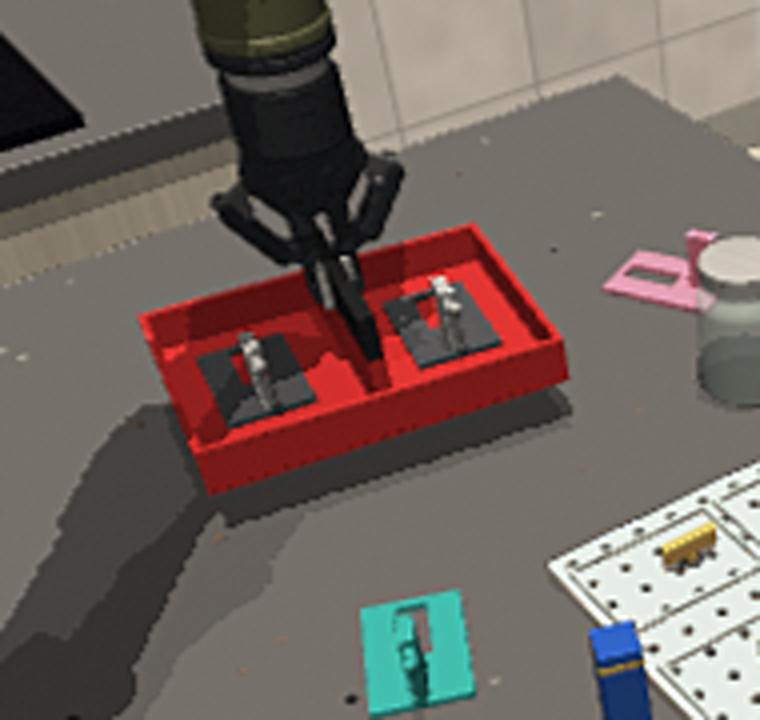

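The tray is lifted 40 mm, level. Lifting higher to clear the key and jars.

Request:
play_rows(
  targets="0 0 0 0 0 0.015 1;0 0 0 0 0 0.02 1;0 0 0 0 0 0.025 1;0 0 0 0 0 0.025 1;0 0 0 0 0 0.025 1;0 0 0 0 0 0.02 1;0 0 0 0 0 0.015 1;0 0 0 0 0 0 1",
)

```text
t: 36.78
tcp_pos: [481.1, 378.4, 244.5]
orientation: [0.0, 0.767, 0.642, 0.001]
contact_force: [-0.5, -0.3, -6.4]
gripper_width: 0.128
```

Request:
play_rows(
  targets="0 0 0 0 -0.01 0 1;0 0 0 0 -0.02 0 1;0 0 0 0 -0.03 0 1;0 0 0 0 -0.03 0 1;0 0 0 0 -0.03 0 1;0 0 0 0 -0.03 0 1;0 0 0 0 -0.03 0 1;0 0 0 0 -0.03 0 1;0 0 0 0 -0.03 0 1;0 0 0 0 -0.03 0 1",
)

```text
t: 38.02
tcp_pos: [479.8, 105.2, 242.9]
orientation: [0.0, 0.767, 0.641, -0.001]
contact_force: [0.2, -1.9, -5.4]
gripper_width: 0.124
```

```bash
python3 - <<'E'
from look import *
s=read_state();print(s['tcp_pos'],s['orientation'],s['joints'],s['contact_force'],s['torque'],s['gripper_width'])
S_=cams.read_camera("side")
cv2.imwrite("pics/s23.png",S_[:,:,::-1])
E
```

```text
[479.788 105.245 242.941] [ 0.     0.767  0.641 -0.001] [-0.319  0.287  0.07   1.825 -0.022  1.032 -0.419] [ 0.231 -1.87  -5.435] [ 1.383 -0.369 -0.027] 0.12368123705934743
```

View pics/s23.png

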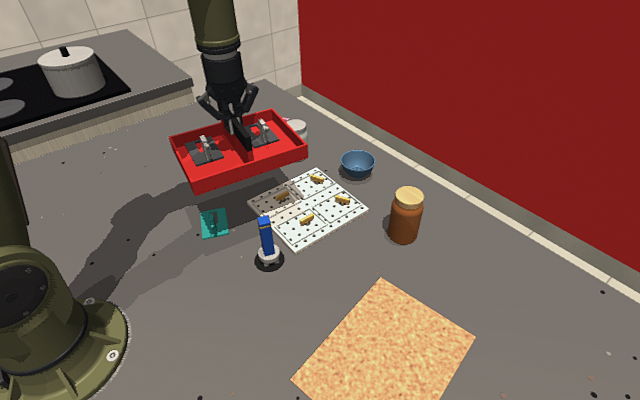

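Request:
play_rows(
  targets="0 0 1 -0.0009 -0.03 0 1;0 0 1 -0.0009 -0.03 0 1;0 0 1 -0.0009 -0.03 0 1;0 0 1 -0.0009 -0.03 0 1;0 0 1 -0.0009 -0.03 0 1;0 0 1 -0.0009 -0.03 0 1;0 0 1 -0.0009 -0.03 0 1;0 0 1 -0.0009 -0.03 0 1;0 0 1 -0.0009 -0.03 0 1;0 0 1 -0.0009 -0.03 0 1",
)

```text
t: 39.33
tcp_pos: [470.1, -193.7, 243.0]
orientation: [-0.0, 0.708, 0.706, -0.0]
contact_force: [-0.1, 3.0, -5.5]
gripper_width: 0.12
```

Request:
play_rows(
  targets="0 0 1 -0.0009 -0.03 0 1;0 0 1 -0.0009 -0.03 0 1;0 0 1 -0.0009 -0.03 0 1;0 0 1 -0.0009 -0.03 0 1;0 0 1 -0.0009 -0.03 0 1;0 0 1 -0.0009 -0.025 0 1;0 0 2 -0.0009 -0.015 0 1;0 0 2 -0.0009 -0.01 0 1;0 0 0 0 -0.005 0 1;0 0 0 0 0 0 1",
)

```text
t: 40.58
tcp_pos: [463.6, -397.2, 243.0]
orientation: [-0.0, 0.644, 0.765, -0.0]
contact_force: [-0.5, 2.3, -4.2]
gripper_width: 0.124
```

```bash
python3 - <<'E'
from look import *
s=read_state();o=s['orientation'];print(s['tcp_pos'],o,2*np.degrees(np.arctan2(o[2],o[1]))-90,s['joints'],s['contact_force'],s['torque'],s['gripper_width'])
S_=cams.read_camera("side")
cv2.imwrite("pics/s24.png",S_[:,:,::-1])
E
```

```text
[ 463.608 -397.232  242.981] [-0.     0.644  0.765 -0.   ] 9.758928942915404 [ 0.57   0.475  0.158  1.525 -0.079  1.148  0.913] [-0.544  2.288 -4.207] [-1.407 -0.18   0.018] 0.12417708822340183
```

View pics/s24.png

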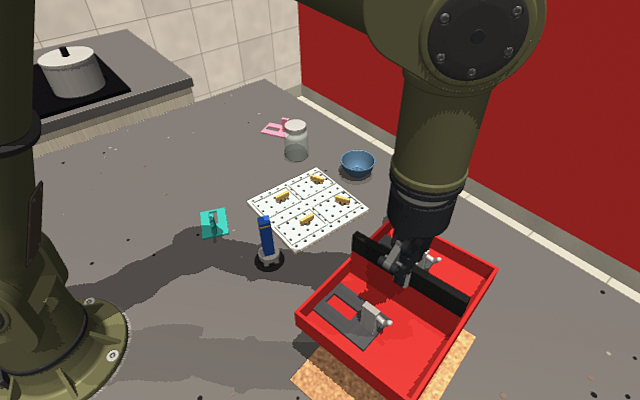

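The tray is held level over the cork mat. Lowering it.

Request:
play_rows(
  targets="0 0 0 0 -0.001 -0.015 1;0 0 0 0 -0.001 -0.025 1;0 0 0 0 0 -0.03 1;0 0 0 0 0 -0.03 1;0 0 0 0 0 -0.03 1;0 0 0 0 0 -0.02 1;0 0 0 0 0 -0.012 1;0 0 0 0 0 -0.008 1;0 0 0 0 0 0 1;0 0 0 0 0 0 1",
)

```text
t: 41.88
tcp_pos: [464.9, -399.2, 74.0]
orientation: [0.001, 0.644, 0.765, 0.0]
contact_force: [1.4, -2.2, -8.0]
gripper_width: 0.122
```

```bash
python3 - <<'E'
from look import *
s=read_state();o=s['orientation'];print(s['tcp_pos'],s['contact_force'])
S_=cams.read_camera("side");T=cams.read_camera("top")
crop("s",S_,270,180,520,400,3,"pics/s25.png")
crop("t",T,400,170,560,340,4,"pics/t25.png")
E
```

```text
[ 464.903 -399.239   73.994] [ 1.408 -2.157 -8.035]
```

View pics/s25.png

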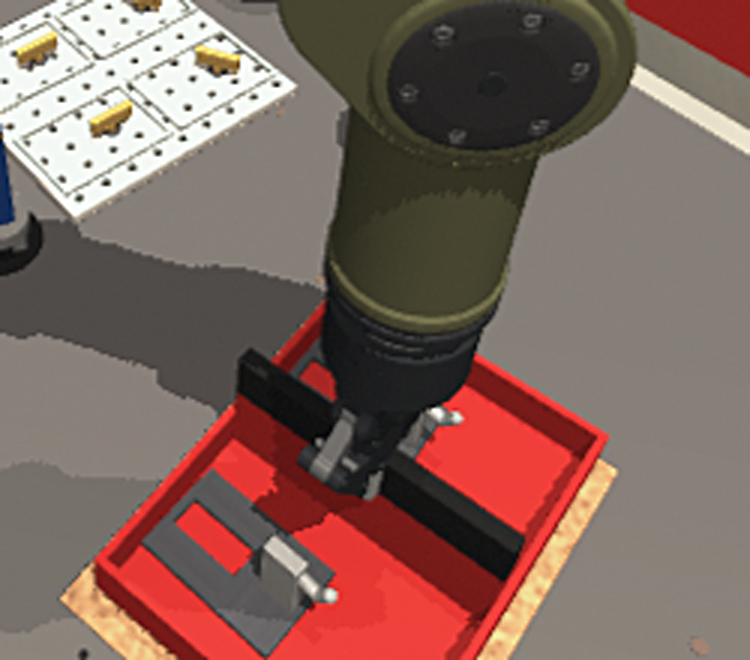

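View pics/t25.png

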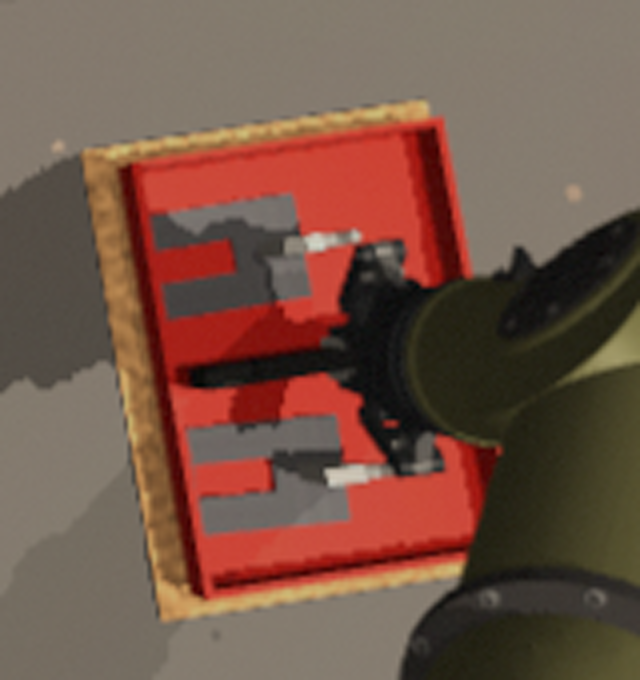

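Request:
play_rows(
  targets="0 0 0 0 0 -0.006 1;0 0 0 0 0 -0.003 1;0 0 0 0 0 0 1;0 0 0 0 0 0 1",
)

```text
t: 42.48
tcp_pos: [464.5, -398.9, 64.3]
orientation: [-0.0, 0.644, 0.765, -0.0]
contact_force: [-0.1, -0.4, -8.4]
gripper_width: 0.123
```

Request:
play_rows(
  targets="0 0 0 0 0 -0.0015 1;0 0 0 0 0 0 1;0 0 0 0 0 0 1",
)

```text
t: 42.85
tcp_pos: [464.6, -399.1, 63.0]
orientation: [0.0, 0.644, 0.765, -0.0]
contact_force: [0.0, -0.7, -3.5]
gripper_width: 0.126
```

Partial contact; 1 mm more, then open gently and rise.

Request:
play_rows(
  targets="0 0 0 0 0 -0.001 1;0 0 0 0 0 0 1;0 0 0 0 0 0 0.5;0 0 0 0 0 0 0.2;0 0 0 0 0 0 0;0 0 0 0 0 0 0;0 0 0 0 0 0 0",
)

```text
t: 43.72
tcp_pos: [464.5, -398.9, 61.7]
orientation: [-0.0, 0.644, 0.765, -0.0]
contact_force: [-0.5, -0.2, -0.2]
gripper_width: 0.503
```

Request:
play_rows(
  targets="0 0 0 0 0 0.02 0;0 0 0 0 0 0.04 0;0 0 0 0 0 0.05 0;0 0 0 0 0 0.05 0;0 0 0 0 0.03 0.03 0;0 0 0 0 0.05 0 0;0 0 0 0 0.05 0 0;0 0 0 0 0.05 0 0;0 0 0 0 0.05 0 0;0 0 0 0 0.05 0 0",
)

```text
t: 44.98
tcp_pos: [464.3, -117.3, 252.0]
orientation: [0.0, 0.644, 0.765, 0.0]
contact_force: [0.7, -0.1, -0.5]
gripper_width: 0.503
```

```bash
python3 - <<'E'
from look import *
s=read_state();print(s['t'],s['tcp_pos'],s['contact_force'])
S_=cams.read_camera("side");T=cams.read_camera("top")
cv2.imwrite("pics/s26.png",S_[:,:,::-1]);cv2.imwrite("pics/t26.png",T[:,:,::-1])
tr=lambda x,y,th:[box(x,y,th,260,190,4,40)]
m=redm(T);print(fit([463,-398,.175],{"top":hull_of(big(m))},tr))
E
```

```text
44.975 [ 464.281 -117.307  251.968] [ 0.669 -0.118 -0.471]
(array([ 482.894, -407.045,    0.251]), np.float64(0.42778795947301085))
```

View pics/s26.png

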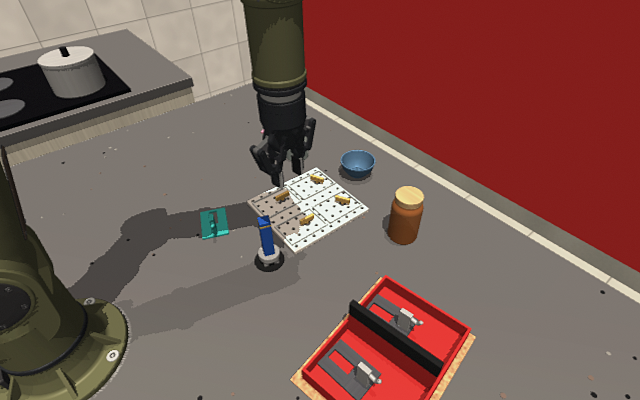

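View pics/t26.png

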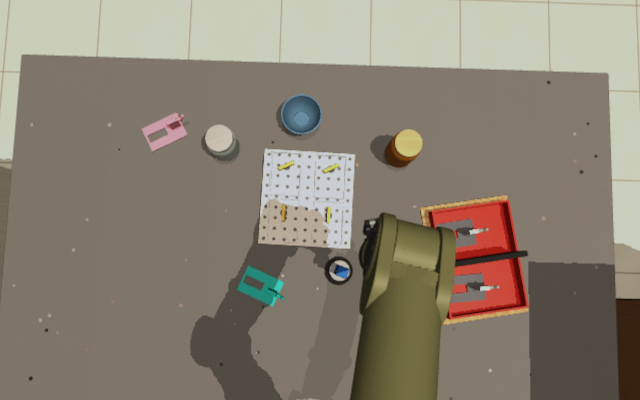

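The tray sits inside the mat's outline with both plates flat. I'm moving clear for a last check.

Request:
play_rows(
  targets="0 0 0 0 0.05 0 0;0 0 0 0 0.05 0 0;0 0 0 0 0.05 0 0;0 0 0 0 0.05 0 0;0 0 0 0 0.05 0 0;0 0 0 0 0 0 0;0 0 0 0 0 0 0",
)

```text
t: 45.95
tcp_pos: [464.6, 130.0, 251.7]
orientation: [0.0, 0.644, 0.765, -0.0]
contact_force: [0.5, -0.6, 0.5]
gripper_width: 0.5
```

```bash
python3 - <<'E'
from look import *
s=read_state();print(s['t'],s['tcp_pos'],s['contact_force'])
S_=cams.read_camera("side");T=cams.read_camera("top")
tr=lambda x,y,th:[box(x,y,th,260,190,4,40)]
m=redm(T);m[:,:400]=0;print("tray",fit([463,-398,.175],{"top":hull_of(m)},tr))
for q,z in(("tray",4),("cork_mat",0),("key",3),("key_mat",0),("jar_1",0),("bowl",0),("plate_1",9)):
    for c in("top","side"):print(q,c,[(round(a['p'],2),back(c,a['uv'],z)[:2]) for a in models.mark_of(c,q)[:4] if a['p']>.4])
crop("s",S_,230,190,490,400,3,"pics/s27.png");crop("t",T,310,180,540,340,3,"pics/t27.png")
E
```

```text
45.95 [464.647 130.027 251.666] [ 0.543 -0.63   0.532]
tray (array([ 484.707, -400.153,    0.164]), np.float64(0.5524942817062973))
tray top [(0.86, array([ 469.462, -403.894]))]
tray side [(0.73, array([ 458.529, -400.648]))]
cork_mat top []
cork_mat side []
key top [(0.53, array([424.905, -69.897]))]
key side [(0.59, array([425.513, -64.942]))]
key_mat top [(0.63, array([424.726, -66.922]))]
key_mat side [(0.74, array([573.96 , -19.931])), (0.55, array([420.954, -62.919]))]
jar_1 top [(0.76, array([722.914, 219.889]))]
jar_1 side [(0.85, array([725.492, 225.301])), (0.58, array([ 725.209, -200.99 ]))]
bowl top [(0.88, array([805.81 ,  30.931]))]
bowl side [(0.57, array([790.209,  40.513]))]
plate_1 top [(0.87, array([754.252, 381.239])), (0.81, array([ 525.746, -354.738])), (0.74, array([ 397.157, -373.132])), (0.74, array([382.735, 130.886]))]
plate_1 side [(0.87, array([ 522.579, -348.508])), (0.79, array([ 394.285, -371.455])), (0.66, array([381.323, 103.504])), (0.56, array([748.427, 365.447]))]
```

View pics/s27.png

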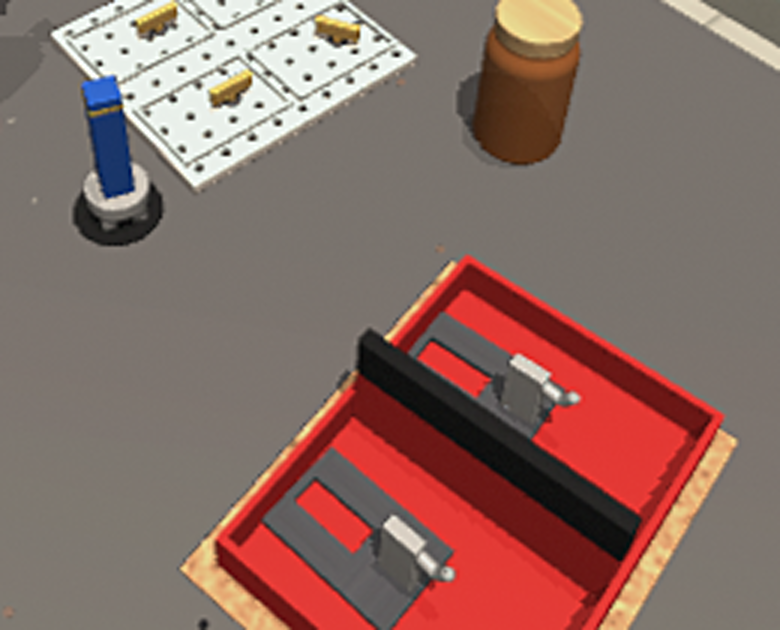

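View pics/t27.png

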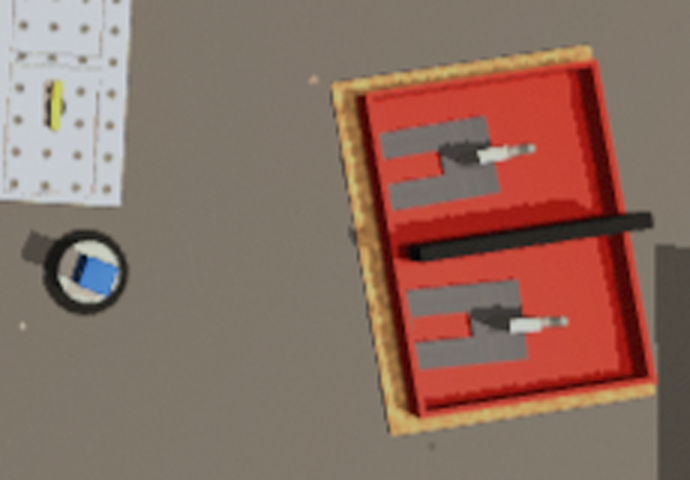

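```bash
python3 -c "
from station import env
print(env.job_done())"
```

```text
the job is handed in; nothing more can be done
None
```

The job is handed in, at about 46 s of the 210 s allowed; no verdict was reported.

**What I did:** Two of the four hook plates were present. I turned the one tight screw anticlockwise with the key until the torque rose at its stop; the other was already released. I stood the key back on its mat and laid one plate flat in each half of the tray. Then I lifted the tray level and set it down on the cork mat, turned to line up with it.

**Last checks:**
- **Pictures:** The tray is inside the mat's outline with both plates flat in it. The key stands upright on the black mat and the gripper is clear.
- **Tray position:** The release pose puts the tray centre within about 5 mm of the mat's centre. The networks' marks put it within about 10 mm.
- **Bystanders:** The marks for the glass jar and the bowl agree with the start to within about 10 mm. I did not re-measure the amber jar beyond its side-view mark, which is within about 6 mm.

**What disagreed:**
- **Plates slid:** They moved roughly 20–40 mm towards one side of the tray during the carry, but are still well inside the limits.
- **Tray fit failed:** My last colour-mask fit gave an overlap of only 0.55, because the grip wall splits the red area, so I disregarded it.
- **Cork mat not found:** The network could not find the mat under the tray, so the centring relies on the mat position measured at the start.

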